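# Load the soak-test station

### The job

Get the soak-test station ready: put the screwdriver left on the vent deck and the wrench left on the black pad into the grey tool tray, stand every power module upright on the vent deck on one of its short thin edges, and stand every coil upright on the black pad with its label facing the reader's window. Once everything is in place and let go, press the start button beside the pad all the way down; leave the other things on the bench where they are.

Things in the scene. Friction and masses are not known exactly. Their poses are not given: they have to be found in the camera images.
- deck: vent deck: fixed slotted aluminium plate, 120 (its x) x 270 (its y) x 10 mm thick, flat on the bench. Origin: middle of its far long edge, at bench level; x points away from the robot, so the plate spans x -120..0 and y -135..135 mm; its top is at z = 10 mm
- reader: label reader: fixed cream block 60 x 200 x 48 mm high, dark window in its front face, black rubber pad (92 x 200 x 6 mm) on the bench before it. Origin: foot of the middle of the window face, at bench level; -x points out of the window. The pad spans x -98..-6, y -100..100 mm, top at z 6 mm. A plinth with the start button is beside the pad at x -52, y -128 mm
- start (a joint): push button of the reader (26 mm across, on the plinth beside the pad), pressed downwards: 0 up, 0.006 m fully down, about 5 N
- start_top (a point): centre of the top of the button when up
- tray: fixed open grey tool tray, outside 260 (x) x 130 (y) x 22 mm high, walls and floor 4 mm; origin under its centre, at bench level
- driver: screwdriver 200 mm long with an orange handle (99 mm long, 25 mm thick, its middle at x -50 mm), lying across the deck; x runs along it from the handle (-x) to the blade (+x)
- driver_grip (a point): a point on the axis of the screwdriver's handle, 40 mm from the body origin towards the handle end, 13 mm above what it lies on
- driver_tip (a point): tip of the screwdriver's blade
- wrench: flat steel wrench lying on the pad at the start: 170 mm long, shank 17 mm wide (from x -74 to 66) and 7 mm thick, jaws 38 mm wide at +x, ring end of about 24 mm at -x. Origin: on the underside, about the middle of its length; x runs along it towards the jaws
- wrench_tip (a point): between the wrench's jaws, 80 mm from the body origin, 4 mm above the underside
- mod_a: power module: dark steel block 80 (x) x 50 (y) x 26 mm (z), 200 g, lying flat at the start, with ribs and three brass terminals on its upper face. Origin: centre of the face it lies on at the start; z out through the ribbed face. May be absent
- mod_b: power module: dark steel block 80 (x) x 50 (y) x 26 mm (z), 200 g, lying flat at the start, with ribs and three brass terminals on its upper face. Origin: centre of the face it lies on at the start; z out through the ribbed face. May be absent
- mod_c: power module: dark steel block 80 (x) x 50 (y) x 26 mm (z), 200 g, lying flat at the start, with ribs and three brass terminals on its upper face. Origin: centre of the face it lies on at the start; z out through the ribbed face. May be absent
- coil_a: wound coil: upright cylinder, diameter 50, height 64 mm, 250 g, copper winding between black flanges, with a white paper label on one side that runs over onto the top face. Origin: centre of its underside; z up along its axis, x towards the label
- coil_a_mark (a point): middle of the coil's label, 25 mm from the axis, 32 mm above the underside
- coil_b: wound coil: upright cylinder, diameter 50, height 64 mm, 250 g, copper winding between black flanges, with a white paper label on one side that runs over onto the top face. Origin: centre of its underside; z up along its axis, x towards the label
- coil_b_mark (a point): middle of the coil's label, 25 mm from the axis, 32 mm above the underside
- tape: bystander: black tape roll, diameter 56, height 20 mm; origin: centre of its underside
- mug: bystander: white mug, diameter 76, height 90 mm; origin: centre of its underside
- meter: bystander: yellow hand meter lying flat, 150 x 75 x 35 mm; origin: centre of its underside
- phone: bystander: black phone lying flat, 150 x 73 x 9 mm; origin: centre of its underside
Mind the look-alikes: they are no part of the job. Of the things shaped like the wrench, the steel one is meant. Leave any yellow look-alike of the coil_a alone.

How it is judged (in metres and radians):
On the way, in this order (a step that is already met when the one before it is completed fails the run):
1. the screwdriver and the wrench are in the tray, every module present stands on the deck and every coil present stands on the pad with its label to the window, all let go (angle between the x axis of each of mod_a, mod_b, mod_c and the z axis of deck, either way round below 0.1 rad and x of mod_a in the frame of deck between -0.12 and 0 m and y of mod_a in the frame of deck between -0.125 and 0.125 m and z of mod_a in the frame of deck between 0.044 and 0.056 m and linear speed of each of mod_a, mod_b, mod_c, coil_a, coil_b, driver, wrench below 0.03 m/s and x of mod_b in the frame of deck between -0.12 and 0 m and y of mod_b in the frame of deck between -0.125 and 0.125 m and z of mod_b in the frame of deck between 0.044 and 0.056 m and x of mod_c in the frame of deck between -0.12 and 0 m and y of mod_c in the frame of deck between -0.125 and 0.125 m and z of mod_c in the frame of deck between 0.044 and 0.056 m and angle between each of coil_a, coil_b's own z axis and vertical below 0.1 rad and angle between the x axis of each of coil_a, coil_b and the x axis of reader, either way round below 0.35 rad and x of each of coil_a_mark, coil_b_mark in the frame of reader above -0.0535 m and x of coil_a in the frame of reader between -0.075 and -0.031 m and y of coil_a in the frame of reader between -0.085 and 0.085 m and z of coil_a in the frame of reader between 0.002 and 0.011 m and x of coil_b in the frame of reader between -0.075 and -0.031 m and y of coil_b in the frame of reader between -0.085 and 0.085 m and z of coil_b in the frame of reader between 0.002 and 0.011 m and x of driver_grip in the frame of tray between -0.13 and 0.13 m and y of driver_grip in the frame of tray between -0.065 and 0.065 m and z of driver_grip in the frame of tray between 0 and 0.032 m and x of driver_tip in the frame of tray between -0.13 and 0.13 m and y of driver_tip in the frame of tray between -0.065 and 0.065 m and z of driver_tip in the frame of tray between 0 and 0.032 m and x of wrench in the frame of tray between -0.13 and 0.13 m and y of wrench in the frame of tray between -0.065 and 0.065 m and z of wrench in the frame of tray between -0.002 and 0.032 m and x of wrench_tip in the frame of tray between -0.13 and 0.13 m and y of wrench_tip in the frame of tray between -0.065 and 0.065 m and z of wrench_tip in the frame of tray between -0.002 and 0.032 m and contact force between the fingers and mod_a below 0.05 N and contact force between the fingers and mod_b below 0.05 N and contact force between the fingers and mod_c below 0.05 N and contact force between the fingers and coil_a below 0.05 N and contact force between the fingers and coil_b below 0.05 N and contact force between the fingers and driver below 0.05 N and contact force between the fingers and wrench below 0.05 N), for 0.2 s.
2. the start button is pressed down (value of joint start above 0.0045 m), for 0.05 s.
At the end, for the whole second after the job is handed in: All present modules stand on a short edge on the deck (within 0.1 rad), all present coils upright on the pad (axis 31-75 mm before the window, within 85 mm of its middle), labels to the window within 0.35 rad, both tools in the tray, the button up again, all at rest (angle between the x axis of each of mod_a, mod_b, mod_c and the z axis of deck, either way round below 0.1 rad and x of mod_a in the frame of deck between -0.12 and 0 m and y of mod_a in the frame of deck between -0.125 and 0.125 m and z of mod_a in the frame of deck between 0.044 and 0.056 m and linear speed of each of mod_a, mod_b, mod_c, coil_a, coil_b, driver, wrench below 0.03 m/s and x of mod_b in the frame of deck between -0.12 and 0 m and y of mod_b in the frame of deck between -0.125 and 0.125 m and z of mod_b in the frame of deck between 0.044 and 0.056 m and x of mod_c in the frame of deck between -0.12 and 0 m and y of mod_c in the frame of deck between -0.125 and 0.125 m and z of mod_c in the frame of deck between 0.044 and 0.056 m and angle between each of coil_a, coil_b's own z axis and vertical below 0.1 rad and angle between the x axis of each of coil_a, coil_b and the x axis of reader, either way round below 0.35 rad and x of each of coil_a_mark, coil_b_mark in the frame of reader above -0.0535 m and x of coil_a in the frame of reader between -0.075 and -0.031 m and y of coil_a in the frame of reader between -0.085 and 0.085 m and z of coil_a in the frame of reader between 0.002 and 0.011 m and x of coil_b in the frame of reader between -0.075 and -0.031 m and y of coil_b in the frame of reader between -0.085 and 0.085 m and z of coil_b in the frame of reader between 0.002 and 0.011 m and x of driver_grip in the frame of tray between -0.13 and 0.13 m and y of driver_grip in the frame of tray between -0.065 and 0.065 m and z of driver_grip in the frame of tray between 0 and 0.032 m and x of driver_tip in the frame of tray between -0.13 and 0.13 m and y of driver_tip in the frame of tray between -0.065 and 0.065 m and z of driver_tip in the frame of tray between 0 and 0.032 m and x of wrench in the frame of tray between -0.13 and 0.13 m and y of wrench in the frame of tray between -0.065 and 0.065 m and z of wrench in the frame of tray between -0.002 and 0.032 m and x of wrench_tip in the frame of tray between -0.13 and 0.13 m and y of wrench_tip in the frame of tray between -0.065 and 0.065 m and z of wrench_tip in the frame of tray between -0.002 and 0.032 m and value of joint start below 0.002 m); the robot touches nothing.
It fails at once if a bystander is moved more than 20 mm (distance of any of tape, mug, meter, phone from where it was at the start of the episode above 0.02 m).
Of mod_a, mod_b, mod_c only 2 to 3 are there at a start; the rules pass over those that are not, and their reading is None.
At some moment in a run one of mod_a, mod_b, mod_c, driver, wrench may be knocked a few centimetres aside while the robot is not near it.
It also fails if it takes over 210 s, if anything falls off the work surface, if the arm or the gripper's body presses on something with over 40 N, if the wrist force passes 120 N, or if a joint passes its speed limit or range.

### The arm

A 6-joint arm with a two-finger parallel gripper is mounted at the origin on the work surface. World frame = base frame: x ahead of the robot, y to its left, z up, the work surface at z = 0. Lengths are in m, angles in degrees, forces in N, time in s.
With the tool pointing down it reaches from about 0.3 to 0.75 m from the base axis. Payload 8.5 kg.
Tool frame: the origin (TCP) lies midway between the tips of the shut fingers; the grasp point (between the pads) lies 19 mm behind it; z points along the fingers, y is the line along which they close (so a half turn about z gives the same grasp; the last joint's range is limited). The gripper opens to 85 mm and grips with 20 to 120 N. Pads are 22 mm wide; open, the fingers measure 114 mm over their backs; the gripper's body (76 mm by 85 mm) begins 54 mm behind the grasp point. The pads swing forward as they close: fully open they stand 13 mm farther back than shut.
Start: joints at [-84.643, 21.807, 74.336, -0, 83.858, -12.336], TCP at [0.167, -0.524, 0.231] pointing down, gripper open.
Joint ranges: [-178.18, 178.18], [-50.72, 133.34], [12.68, 142.11], [-81.47, 261.47], [9.98, 163.14], [-165.26, 165.26]. Speed limits (degrees/s): [136.94, 136.94, 180, 180, 180, 180].

### API

Orientations are given as a 3x3 rotation matrix whose columns are the frame's x, y, z axes.
In Python, from rig import observe, optics, order, spotter gives the robot as it stands.
- The arm moves only by the tool move_arm, never from a script. Its argument "series" is text: rows parted by semicolons, each of 5 numbers parted by spaces: the shift along the tool's x, y, z in cm, then the turn about the tool's z in degrees, then the opening, from -1 (shut) to 1 (fully open). A call has 1 to 8 rows; each row is the pose to reach, as a shift and turn from the pose commanded when the call began, along the tool's axes at that moment; what a row does not reach only later rows make up. A row lasts 1/8 s, in which the tool goes at most 62.5 mm and 10.7 degrees, less where a joint would pass 70% of its speed; a pose out of reach is approached as far as the arm can. A call with a gripper value outside its range is refused whole. The fingers move at their own pace and stop on an object; "force" is the grip in N (left out, the last holds). Time passes only in rows, so rows that repeat a pose let the fingers close. It gives the time, the measured TCP pose, the force, the opening and the grip force at its end, in the units of the state.
- observe(): the state, without advancing time (a new reading comes with each control period).
- optics.get_image(name): name is "side" or "top" or "wrist"; returns a dict with "pixels" (480x640x3 uint8, blue, green, red), "camera_matrix" (3x3 intrinsics, pixels), "rvec" (rotation vector, rad) and "tvec" (3), from world to camera coordinates, as OpenCV has them. Camera axes: x right, y down, z forward; pixel columns grow to the right and rows downward; lengths in m; the calibration is good to about 2 mm. A picture is of the moment at which its call begins. There is no depth.
- order.close_job(): hands the job in; it is judged then, once.
Trained networks look in the newest picture that a camera, given by its name, has taken for a name from the list of things; names that differ only in an ending like _2 or _b are one class to them, and where a whole thing is asked for, a point or a joint stands for the part that bears it (a point fixed in the world has none). Each returns a list of dicts, best first, with "score" (0 to 1); they miss things now and then, are a little off and sometimes report something else, mostly with a low value. They report only what shows in the picture. A call takes as long as a camera call. They do not tell look-alikes from the thing itself.
- spotter.find_in(thing, camera): "point" ([x, y, z] in m, in world coordinates, good to about 4 mm: the middle of the surface that is visible of it).
- spotter.cut_out(thing, camera): "pixels" (480x640 bool, what is visible of it).
- spotter.mark_of(thing, camera): "point" ([x, y, z] in m, in world coordinates, good to about 4 mm: a listed point, or the origin of a listed thing).
The state is a dict: "time_s": time; "q": joint angles; "qvel": joint speeds; "joint_efforts": joint torques, N m; "position": TCP position; "tool_rot": TCP orientation; "ft_force": force on the tool from outside, world axes, zero at the start; "wrist_torque": the same for the moment, N m; "grip_width": finger opening in m; "gripper_force": force on a finger pad.
Only numpy, scipy, OpenCV 4.12 (cv2) and the standard library are available. Lean on these libraries where they do the work, as an engineer would, in place of code of your own. Each camera call takes 0.05 s, during which the arm holds its last target. There are 200 camera calls.

## Working session

There is one attempt and no reset: what is moved stays moved. The work goes in short steps, Python scripts to look and compute and a tool call to move; the robot and the scene stay as the last step left them, time stands still between calls to the robot, and variables do not carry over. Pictures are saved under pics/ and viewed, at most 14 in all, crops included, and the job is handed in when it is done.

Besides the shell and the picture viewer there is one more tool, called after "Emit:" in YAML: its name, and indented under it one key for each argument. move_arm: Moves the arm, as the interface text tells. Its arguments: {"type":"object","properties":{"series":{"type":"string"},"force":{"type":"number"}},"required":["series"]}

```bash
ls; mkdir -p pics; cat > h.py <<'E'
import numpy as np, cv2
from rig import observe, optics, order, spotter
def snap(cam,name=None):
    im=optics.get_image(cam)
    if name: cv2.imwrite('pics/'+name+'.png',im['pixels'])
    return im
def ray(im,uv,z):
    R=cv2.Rodrigues(np.array(im['rvec'],float))[0]; t=np.array(im['tvec'],float).ravel()
    d=R.T@np.linalg.inv(np.array(im['camera_matrix']))@np.array([uv[0],uv[1],1.]); c=-R.T@t
    return c+d*(z-c[2])/d[2]
def proj(im,P):
    return cv2.projectPoints(np.array(P,float).reshape(-1,1,3),np.array(im['rvec'],float),np.array(im['tvec'],float),np.array(im['camera_matrix']),None)[0].reshape(-1,2)
E
python3 - <<'E'
from h import *
for c in ['side','top']: 
    im=snap(c,c+'0')
    R=cv2.Rodrigues(np.array(im['rvec'],float))[0]; print(c,-R.T@np.array(im['tvec']).ravel(),R[2])
snap('top')
for n in ['deck','reader','start_top','tray','driver','driver_grip','driver_tip','wrench','wrench_tip','mod_a','coil_a','coil_a_mark','tape','mug','meter','phone']:
    print(n,[(np.round(d['point'],3).tolist(),round(d['score'],2)) for d in spotter.mark_of(n,'top')][:5])
s=observe(); print(s['time_s'],s['position'],np.round(s['tool_rot'],3),s['grip_width'])
E
```

```text
pics
side [-0.35373321 -1.10363577  0.79857353] [ 0.53695561  0.70057104 -0.46997754]
top [ 0.31731513 -0.02040227  1.39452549] [ 0.10739839 -0.00107388 -0.99421549]
deck [([0.66, 0.155, 0.0], 0.71), ([0.612, -0.303, 0.034], 0.21), ([0.727, -0.012, -0.001], 0.15)]
reader [([0.674, -0.183, -0.001], 0.92)]
start_top [([0.612, -0.306, 0.036], 0.53)]
tray [([0.493, -0.438, -0.001], 0.73)]
driver [([0.59, 0.165, 0.01], 0.7)]
driver_grip [([0.593, 0.123, 0.022], 0.71), ([0.725, -0.007, -0.0], 0.2)]
driver_tip [([0.584, 0.263, 0.026], 0.86), ([0.36, 0.294, -0.002], 0.71)]
wrench [([0.611, -0.173, 0.002], 0.76), ([0.728, -0.007, -0.001], 0.32)]
wrench_tip [([0.619, -0.09, 0.009], 0.55), ([0.674, -0.182, 0.0], 0.39)]
mod_a [([0.422, -0.141, -0.003], 0.8), ([0.465, -0.002, 0.0], 0.79), ([0.408, 0.144, 0.003], 0.78), ([0.612, -0.304, 0.033], 0.66), ([0.674, -0.181, -0.0], 0.58)]
coil_a [([0.362, 0.291, -0.002], 0.84), ([0.301, -0.18, -0.001], 0.64), ([0.546, -0.584, -0.0], 0.61), ([0.359, -0.299, -0.002], 0.58)]
coil_a_mark [([0.323, -0.163, 0.03], 0.68), ([0.365, -0.27, 0.03], 0.5)]
tape []
mug [([0.511, 0.536, -0.003], 0.88), ([0.37, 0.268, 0.035], 0.74), ([0.622, -0.087, 0.007], 0.35)]
meter [([0.507, 0.43, -0.0], 0.72)]
phone [([0.589, 0.163, 0.014], 0.66), ([0.546, -0.586, -0.003], 0.58), ([0.507, 0.428, -0.001], 0.54), ([0.36, 0.29, -0.002], 0.25)]
0.95 [ 0.16714814 -0.52395597  0.23132099] [[ 0.953  0.304 -0.   ]
 [ 0.304 -0.953  0.   ]
 [-0.    -0.    -1.   ]] 0.08584144476013299
```

View pics/top0.png

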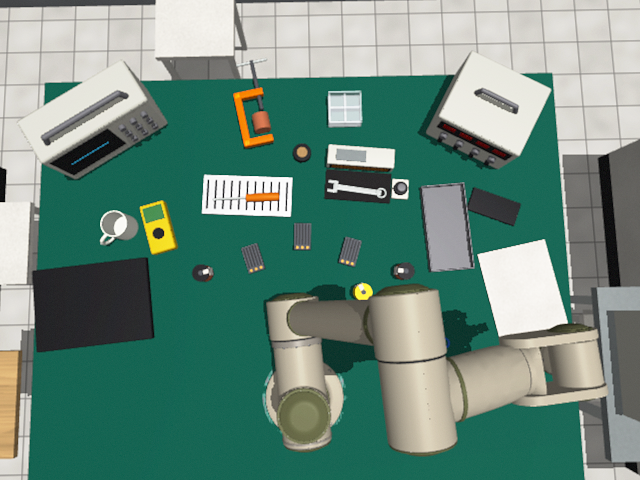

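View pics/side0.png

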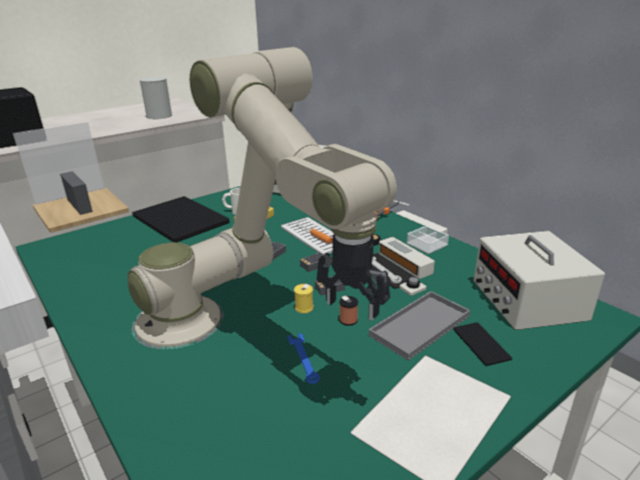

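Emit:
move_arm:
  series: "6 -8 -10 0 1;30.3 -34.8 -17 17.7 1;30.3 -34.8 -17 17.7 1;30.3 -34.8 -17 17.7 1;30.3 -34.8 -17 17.7 1;30.3 -34.8 -17 17.7 1;30.3 -34.8 -17 17.7 1;30.3 -34.8 -17 17.7 1"

```text
time_s: 1.95
position: [0.3503, -0.0984, 0.4022]
tool_rot: [[1.0, -0.0, 0.001], [-0.0, -1.0, -0.001], [0.001, 0.001, -1.0]]
ft_force: [1.0, -0.9, 0.6]
grip_width: 0.0856
gripper_force: 0.0
```

Emit:
move_arm:
  series: "0 0 0 0 1;0 0 0 0 1;0 0 0 0 1"

```text
time_s: 2.33
position: [0.3497, -0.1014, 0.4008]
tool_rot: [[1.0, -0.003, -0.001], [-0.003, -1.0, 0.001], [-0.001, -0.001, -1.0]]
ft_force: [-0.5, 0.3, 0.0]
grip_width: 0.0854
gripper_force: 0.0
```

```bash
python3 - <<'E'
from h import *
s=observe(); print(s['time_s'],s['position'],np.round(s['tool_rot'],3),np.round(s['q'],1))
im=snap('wrist','w1')
R=cv2.Rodrigues(np.array(im['rvec'],float))[0]; print(-R.T@np.array(im['tvec']).ravel(),R[2],np.array(im['camera_matrix'])[0])
for uv in [(0,0),(639,0),(639,479),(0,479)]: print(ray(im,uv,0))
t=snap('top')
cv2.imwrite('pics/t1.png',cv2.resize(t['pixels'][130:330,180:480],(800,533),interpolation=cv2.INTER_CUBIC))
E
```

```text
2.325 [ 0.34969739 -0.10142119  0.40084314] [[ 1.    -0.003 -0.001]
 [-0.003 -1.     0.001]
 [-0.001 -0.001 -1.   ]] [-35.   -2.2  77.2  -0.  105.1  55.2]
[ 0.41958845 -0.10139578  0.54184137] [-0.27562035  0.00130432 -0.96126569] [375.94139437   0.         323.34374714]
[0.58680117 0.30763812 0.        ]
[ 0.58531665 -0.49970302  0.        ]
[-0.1807043 -0.6755907  0.       ]
[-0.18006058  0.4908308   0.        ]
```

Emit:
move_arm:
  series: "18 -7.2 0 0 1;18 -7.2 0 0 1;18 -7.2 0 0 1;18 -7.2 0 0 1;18 -7.2 0 0 1;18 -7.2 0 0 1"

```text
time_s: 3.18
position: [0.5291, -0.0293, 0.402]
tool_rot: [[1.0, -0.002, 0.001], [-0.002, -1.0, -0.0], [0.001, 0.0, -1.0]]
ft_force: [-1.0, 0.1, 1.0]
grip_width: 0.0855
gripper_force: 0.0
```

```bash
python3 - <<'E'
from h import *
s=observe(); print(s['time_s'],s['position'])
im=snap('wrist','w2')
for n in ['deck','reader','start_top','tray','driver','driver_grip','driver_tip','wrench','wrench_tip','mod_a','coil_a','coil_a_mark','tape','phone','meter']:
    print(n,[(np.round(d['point'],3).tolist(),round(d['score'],2)) for d in spotter.mark_of(n,'wrist')][:5])
E
```

```text
3.175 [ 0.52910546 -0.0292679   0.40202998]
deck [([0.658, 0.159, -0.002], 0.98)]
reader [([0.675, -0.179, 0.0], 0.86)]
start_top [([0.606, -0.304, 0.034], 0.76)]
tray [([0.491, -0.437, -0.006], 0.71)]
driver [([0.588, 0.165, 0.006], 0.81), ([0.612, -0.17, 0.007], 0.41)]
driver_grip [([0.588, 0.13, 0.022], 0.81)]
driver_tip [([0.589, 0.264, 0.026], 0.62), ([0.59, 0.166, 0.009], 0.38)]
wrench [([0.612, -0.171, 0.007], 0.64), ([0.589, 0.262, 0.024], 0.27)]
wrench_tip [([0.619, -0.091, 0.009], 0.83)]
mod_a [([0.405, 0.142, -0.002], 0.95), ([0.422, -0.146, -0.002], 0.75), ([0.466, -0.006, -0.002], 0.59)]
coil_a [([0.361, -0.299, -0.004], 0.75), ([0.299, -0.168, -0.0], 0.75), ([0.363, 0.29, 0.002], 0.74)]
coil_a_mark [([0.327, -0.162, 0.035], 0.9), ([0.358, -0.277, 0.03], 0.67)]
tape [([0.728, -0.009, 0.001], 0.82)]
phone []
meter [([0.505, 0.429, 0.004], 0.94)]
```

View pics/w2.png

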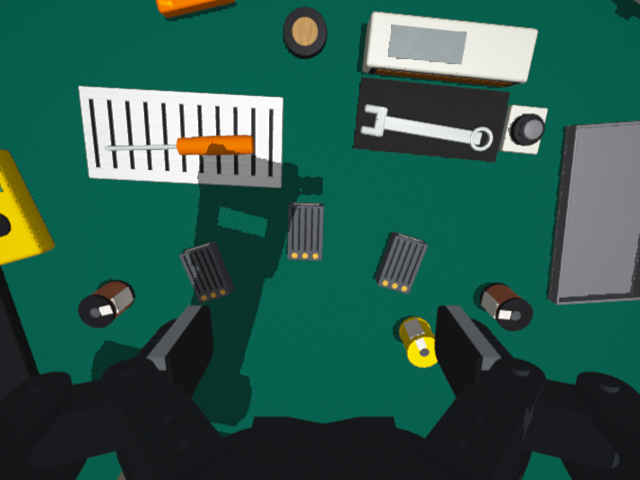

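```bash
cat >> h.py <<'E'
from scipy.optimize import minimize
def fit_box(im,mask,x0,size,z0):
    sx,sy,sz=size
    C=np.array([[a*sx/2,b*sy/2,c*sz] for a in(-1,1) for b in(-1,1) for c in(0,1)])
    S=4; m=mask.astype(np.uint8)
    def sil(p):
        c,s=np.cos(p[2]),np.sin(p[2])
        W=C@np.array([[c,-s,0],[s,c,0],[0,0,1]]).T+[p[0],p[1],z0]
        h=cv2.convexHull((proj(im,W)*16).astype(np.int32)); o=np.zeros(m.shape,np.uint8); cv2.fillPoly(o,[h],1,cv2.LINE_8,4); return o
    def cost(p):
        o=sil(p); return 1-(o&m).sum()/max(1,(o|m).sum())
    best=None
    for y in ([x0[2]] if len(x0)>2 else np.radians([0,30,60,90,120,150])):
        q=np.array([x0[0],x0[1],y])
        r=minimize(cost,q,method='Nelder-Mead',options=dict(initial_simplex=[q,q+[.008,0,0],q+[0,.008,0],q+[0,0,.25]],maxiter=150))
        if best is None or r.fun<best.fun: best=r
    return best.x,best.fun
E
python3 - <<'E'
from h import *
im=snap('wrist'); px=im['pixels']
R=np.round
ds=[d for d in spotter.cut_out('mod_a','wrist')]
for d in ds[:4]:
    m=d['pixels']; ys,xs=np.nonzero(m); c=ray(im,(xs.mean(),ys.mean()),.015)
    p,f=fit_box(im,m,c[:2],(.08,.05,.026),0); print('mod',d['score'],m.sum(),R(p[:2],4),R(np.degrees(p[2]),1),'iou',1-f)
d=spotter.cut_out('deck','wrist')[0]; print('deck corners',[R(ray(im,u,.01)[:2],4).tolist() for u in [(80,87),(284,98),(281,187),(90,177)]])
print('pad',[R(ray(im,u,.006)[:2],4).tolist() for u in [(360,80),(508,92),(497,161),(355,149)]])
print('tray top',[R(ray(im,u,.022)[:2],4).tolist() for u in [(567,125),(553,303)]])
print('button',ray(im,(528,129),.035))
print('reader top',[R(ray(im,u,.048)[:2],4).tolist() for u in [(366,70),(530,82)]])
def axis(n,z):
    d=spotter.cut_out(n,'wrist')[0]; ys,xs=np.nonzero(d['pixels']); P=np.array([ray(im,(x,y),z)[:2] for x,y in zip(xs,ys)])
    c=P.mean(0); v=np.linalg.eigh(np.cov(P.T))[1][:,1]; t=(P-c)@v; print(n,d['score'],R(c,4),'yaw',R(np.degrees(np.arctan2(v[1],v[0])),1),'ends',R(c+v*t.min(),4),R(c+v*t.max(),4))
axis('driver',.02); axis('wrench',.013)
hsv=cv2.cvtColor(px,cv2.COLOR_BGR2HSV)
for d in spotter.cut_out('coil_a','wrist')[:4]:
    m=d['pixels']; ys,xs=np.nonzero(m)
    w=m&(px.min(2)>150); n,l,st,ce=cv2.connectedComponentsWithStats(w.astype(np.uint8))
    print('coil',d['score'],m.sum(),(xs.mean(),ys.mean()),[(st[i][4],R(ce[i],1).tolist()) for i in range(1,n) if st[i][4]>8])
E
```

```text
mod 0.82 2055 [0.4063 0.1444] 194.8 iou 0.926729986431479
mod 0.78 2055 [ 0.4228 -0.143 ] 162.0 iou 0.9366165070679434
deck corners [[0.6633, 0.2923], [0.65, 0.0243], [0.5326, 0.0318], [0.5462, 0.299]]
pad [[0.6727, -0.0761], [0.6582, -0.2732], [0.5685, -0.2701], [0.5845, -0.0716]]
tray top [[0.6159, -0.3492], [0.3605, -0.3739]]
button [ 0.61057463 -0.29179828  0.035     ]
reader top [[0.6782, -0.0793], [0.665, -0.2792]]
driver 0.9 [0.5899 0.1332] yaw 91.6 ends [0.5919 0.0635] [0.5861 0.265 ]
wrench 0.7 [ 0.6108 -0.1647] yaw 80.6 ends [ 0.5954 -0.2581] [ 0.6246 -0.0807]
coil 0.89 1383 (np.float64(418.78669558929863), np.float64(341.73246565437455)) [(np.int32(87), [420.9, 344.3])]
coil 0.88 1848 (np.float64(106.27705627705627), np.float64(302.9485930735931)) [(np.int32(99), [105.6, 310.2])]
coil 0.67 1708 (np.float64(506.8466042154567), np.float64(307.10480093676813)) [(np.int32(96), [505.0, 315.3])]
```

```bash
cat >> h.py <<'E'
def legs(start,wps):
    """start, wps: (x,y,z,psi deg). prints shift in cm in tool axes at leg start, turn, rows needed"""
    a=np.array(start,float)
    for w in wps:
        w=np.array(w,float); d=w[:3]-a[:3]; c,s=np.cos(np.radians(a[3])),np.sin(np.radians(a[3]))
        n=np.ceil(max(np.linalg.norm(d)/.0625,abs(w[3]-a[3])/10.7))
        print(w,'->','%.2f %.2f %.2f %.1f'%(100*(c*d[0]+s*d[1]),100*(s*d[0]-c*d[1]),-100*d[2],-(w[3]-a[3])),'rows',int(n)); a=w
def pose():
    s=observe(); r=np.array(s['tool_rot']); p=(*s['position'],np.degrees(np.arctan2(r[1,0],r[0,0])))
    print('t',round(s['time_s'],2),'pose',np.round(p,4),'w',round(s['grip_width'],4),'gf',round(s['gripper_force'],1),'F',np.round(s['ft_force'],1)); return p
E
python3 - <<'E'
from h import *
p=pose()
legs(p,[(.590,.124,.12,91.6),(.590,.124,.014,91.6),(.590,.124,.15,91.6),(.450,-.420,.15,5.5),(.450,-.420,.012,5.5)])
E
```

```text
t 4.28 pose [ 0.5301 -0.0284  0.4013 -0.0054] w 0.0855 gf 0.0 F [-0.4 -0.7  1.4]
[ 0.59   0.124  0.12  91.6  ] -> 5.99 -15.24 28.13 -91.6 rows 9
[5.90e-01 1.24e-01 1.40e-02 9.16e+01] -> 0.00 0.00 10.60 -0.0 rows 2
[ 0.59   0.124  0.15  91.6  ] -> 0.00 0.00 -13.60 -0.0 rows 3
[ 0.45 -0.42  0.15  5.5 ] -> -53.99 -15.51 -0.00 86.1 rows 9
[ 0.45  -0.42   0.012  5.5  ] -> 0.00 0.00 13.80 -0.0 rows 3
```

Emit:
move_arm:
  series: "6 -15.2 20 -91.6 1;6 -15.2 20 -91.6 1;6 -15.2 20 -91.6 1;6 -15.2 20 -91.6 1;6 -15.2 20 -91.6 1;6 -15.2 24 -91.6 1;6 -15.2 28 -91.6 0.2;6 -15.2 28.1 -91.6 0.2"
  force: 60

```text
time_s: 5.28
position: [0.5886, 0.1236, 0.1171]
tool_rot: [[0.065, 0.998, -0.006], [0.998, -0.065, -0.0], [-0.0, -0.006, -1.0]]
ft_force: [0.4, -0.5, 0.4]
grip_width: 0.0516
gripper_force: 0.0
```

Emit:
move_arm:
  series: "0 0 0 -6 0.2;0 0 0 -6 0.2;0 0 0 -6 0.2"

```text
time_s: 5.65
position: [0.5901, 0.1236, 0.1204]
tool_rot: [[-0.032, 0.999, 0.0], [0.999, 0.032, 0.0], [0.0, 0.0, -1.0]]
ft_force: [0.5, -0.5, 0.7]
grip_width: 0.0518
gripper_force: 0.0
```

```bash
python3 - <<'E'
from h import *
p=pose()
im=snap('wrist','w3')
print([(d['score'],np.round(d['point'],3)) for n in ('driver_grip','driver_tip') for d in spotter.mark_of(n,'wrist')])
E
```

```text
t 5.65 pose [ 0.5901  0.1236  0.1204 91.8186] w 0.0518 gf 0.0 F [ 0.5 -0.5  0.7]
[(0.88, array([0.586, 0.125, 0.024])), (0.54, array([0.59 , 0.163, 0.01 ])), (0.69, array([0.589, 0.264, 0.023]))]
```

Emit:
move_arm:
  series: "0 0 6 0 0.2;0 0 10.6 0 0.2;0 0 10.6 0 0.2;0 0 10.6 0 -1;0 0 10.6 0 -1;0 0 10.6 0 -1;0 0 6 0 -1;0 0 -3 0 -1"
  force: 60

```text
time_s: 6.8
position: [0.5895, 0.1236, 0.1241]
tool_rot: [[-0.034, 0.999, -0.002], [0.999, 0.034, -0.0], [0.0, -0.002, -1.0]]
ft_force: [1.2, -0.5, -1.2]
grip_width: 0.0227
gripper_force: 59.0
```

```bash
python3 - <<'E'
from h import *
p=pose()
E
```

```text
t 6.8 pose [ 0.5895  0.1236  0.1241 91.9252] w 0.0227 gf 59.0 F [ 1.2 -0.5 -1.2]
```

Emit:
move_arm:
  series: "-54 -15.5 0 86.3 -1;-54 -15.5 0 86.3 -1;-54 -15.5 0 86.3 -1;-54 -15.5 0 86.3 -1;-54 -15.5 0 86.3 -1;-54 -15.5 0 86.3 -1;-54 -15.5 0 86.3 -1;-54 -15.5 0 86.3 -1"

```text
time_s: 7.8
position: [0.4678, -0.3634, 0.1241]
tool_rot: [[0.995, 0.098, 0.001], [0.098, -0.995, -0.001], [0.001, 0.002, -1.0]]
ft_force: [1.0, 0.9, -1.4]
grip_width: 0.0229
gripper_force: 59.0
```

Emit:
move_arm:
  series: "0 0 0 0 -1;0 0 0 0 -1;0 0 0 0 -1"

```text
time_s: 8.18
position: [0.4689, -0.3601, 0.1233]
tool_rot: [[0.994, 0.107, 0.0], [0.107, -0.994, -0.0], [0.0, 0.0, -1.0]]
ft_force: [-0.5, 0.6, -0.7]
grip_width: 0.0228
gripper_force: 59.1
```

```bash
python3 - <<'E'
from h import *
p=pose()
im=snap('wrist')
for n in ['tray','driver_grip','driver_tip','driver']: print(n,[(np.round(d['point'],3).tolist(),round(d['score'],2)) for d in spotter.mark_of(n,'wrist')][:2])
legs(p,[(.450,-.420,.013,5.5)])
E
```

```text
t 8.18 pose [ 0.4689 -0.3601  0.1233  6.1195] w 0.0228 gf 59.1 F [-0.5  0.6 -0.7]
tray [([0.492, -0.439, -0.003], 0.67)]
driver_grip [([0.469, -0.36, 0.13], 0.88)]
driver_tip []
driver [([0.51, -0.356, 0.115], 0.89)]
[ 0.45  -0.42   0.013  5.5  ] -> -2.52 5.76 11.03 0.6 rows 3
```

Emit:
move_arm:
  series: "-2.5 5.8 0 0.6 -1;-2.5 5.8 5 0.6 -1;-2.5 5.8 9 0.6 -1;-2.5 5.8 11.1 0.6 -1;-2.5 5.8 11.1 0.6 -1;-2.5 5.8 11.1 0.6 0;-2.5 5.8 11.1 0.6 0;-2.5 5.8 0 0.6 0"

```text
time_s: 9.43
position: [0.4484, -0.42, 0.0714]
tool_rot: [[0.996, 0.094, -0.005], [0.094, -0.996, 0.007], [-0.005, -0.008, -1.0]]
ft_force: [0.5, -0.5, 0.9]
grip_width: 0.0427
gripper_force: 0.0
```

Emit:
move_arm:
  series: "0 0 -10 0 0;0 0 -10 0 0;0 0 -10 0 0"

```text
time_s: 9.8
position: [0.4504, -0.4225, 0.178]
tool_rot: [[0.996, 0.094, 0.004], [0.094, -0.996, -0.006], [0.004, 0.006, -1.0]]
ft_force: [-0.7, -0.6, -0.2]
grip_width: 0.0426
gripper_force: 0.0
```

```bash
python3 - <<'E'
from h import *
p=pose()
im=snap('wrist')
for n in ['tray','driver_grip','driver_tip','driver','wrench','wrench_tip']: print(n,[(np.round(d['point'],3).tolist(),round(d['score'],2)) for d in spotter.mark_of(n,'wrist')][:2])
legs(p,[(.612,-.171,.20,83),(.612,-.171,.007,83)])
E
```

```text
t 9.8 pose [ 0.4504 -0.4225  0.178   5.4051] w 0.0426 gf 0.0 F [-0.7 -0.6 -0.2]
tray [([0.492, -0.435, -0.006], 0.65)]
driver_grip [([0.45, -0.416, 0.02], 0.95)]
driver_tip [([0.592, -0.406, 0.018], 0.69)]
driver [([0.491, -0.416, -0.001], 0.96)]
wrench []
wrench_tip [([0.203, -0.274, 0.006], 0.73)]
[ 0.612 -0.171  0.2   83.   ] -> 18.46 -23.51 -2.20 -77.6 rows 8
[ 6.12e-01 -1.71e-01  7.00e-03  8.30e+01] -> 0.00 0.00 19.30 -0.0 rows 4
```

Driver is in the tray. On to the wrench.

Emit:
move_arm:
  series: "18.5 -23.5 -2.2 -77.6 0;18.5 -23.5 -2.2 -77.6 0;18.5 -23.5 -2.2 -77.6 0;18.5 -23.5 -2.2 -77.6 0;18.5 -23.5 -2.2 -77.6 0;18.5 -23.5 -2.2 -77.6 0;18.5 -23.5 -2.2 -77.6 0;18.5 -23.5 -2.2 -77.6 0"

```text
time_s: 11.15
position: [0.6117, -0.17, 0.1956]
tool_rot: [[0.119, 0.993, -0.001], [0.993, -0.119, 0.001], [0.0, -0.001, -1.0]]
ft_force: [0.0, 0.7, 0.9]
grip_width: 0.0427
gripper_force: 0.0
```

Emit:
move_arm:
  series: "0 0 0 0 0;0 0 0 0 0;0 0 0 0 0"

```text
time_s: 11.52
position: [0.6117, -0.1703, 0.1962]
tool_rot: [[0.123, 0.992, -0.0], [0.992, -0.123, 0.0], [0.0, -0.0, -1.0]]
ft_force: [-0.1, -0.5, 0.8]
grip_width: 0.0427
gripper_force: 0.0
```

```bash
python3 - <<'E'
from h import *
p=pose()
im=snap('wrist','w4')
for n in ['wrench','wrench_tip','reader']: print(n,[(np.round(d['point'],3).tolist(),round(d['score'],2)) for d in spotter.mark_of(n,'wrist')][:2])
d=spotter.cut_out('wrench','wrist')[0]; ys,xs=np.nonzero(d['pixels']); P=np.array([ray(im,(x,y),.013)[:2] for x,y in zip(xs,ys)])
c=P.mean(0); v=np.array([np.cos(np.radians(83)),np.sin(np.radians(83))])
t=(P-c)@v; n=np.array([-v[1],v[0]])
# shank midline
b=[(k,np.median(((P-c)@n)[(t>k-.005)&(t<=k+.005)]),np.ptp(((P-c)@n)[(t>k-.005)&(t<=k+.005)])) for k in np.arange(-.04,.041,.01) if ((t>k-.005)&(t<=k+.005)).sum()>5]
b=np.array(b); print(np.round(b,4)); print(c,t.min(),t.max())
E
```

```text
t 11.53 pose [ 0.6117 -0.1703  0.1962 82.9573] w 0.0427 gf 0.0 F [-0.1 -0.5  0.8]
wrench [([0.61, -0.169, 0.009], 0.65), ([0.607, -0.305, 0.034], 0.21)]
wrench_tip [([0.619, -0.094, 0.012], 0.85)]
reader [([0.673, -0.178, -0.002], 0.71), ([0.362, -0.301, -0.0], 0.21)]
[[-0.04    0.0015  0.0154]
 [-0.03    0.0015  0.0152]
 [-0.02    0.0006  0.0151]
 [-0.01    0.0005  0.0141]
 [ 0.      0.0005  0.0166]
 [ 0.01   -0.0004  0.0156]
 [ 0.02   -0.0008  0.0163]
 [ 0.03   -0.0004  0.0162]
 [ 0.04   -0.0021  0.0153]]
[ 0.61150731 -0.16001667] -0.09871983311625253 0.07906245807253039
```

View pics/w4.png

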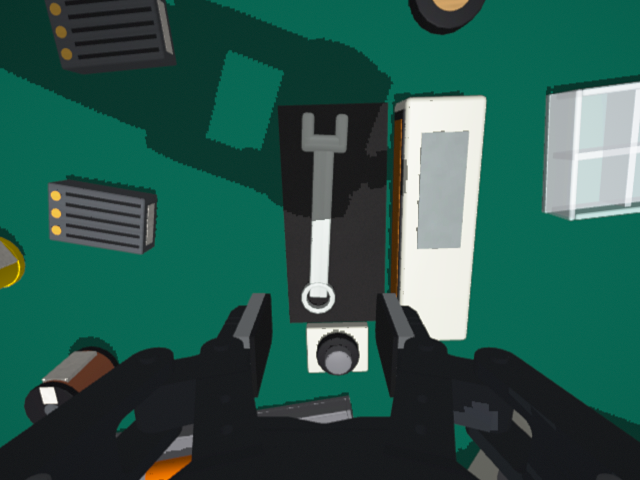

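Emit:
move_arm:
  series: "0 0 6 2.3 0;0 0 12 2.3 0;0 0 17 2.3 -0.2;0 0 18.9 2.3 -0.2;0 0 18.9 2.3 -0.2;0 0 18.9 2.3 -1;0 0 18.9 2.3 -1;0 0 18.9 2.3 -1"
  force: 60

```text
time_s: 12.78
position: [0.6119, -0.1704, 0.0076]
tool_rot: [[0.162, 0.987, 0.001], [0.987, -0.162, -0.0], [-0.0, 0.001, -1.0]]
ft_force: [-0.8, 0.2, 2.6]
grip_width: 0.0146
gripper_force: 59.0
```

Emit:
move_arm:
  series: "0 0 -1 0 -1;0 0 -6 0 -1;0 0 -12 0 -1;0 0 -12 0 -1"

```text
time_s: 13.28
position: [0.6136, -0.1711, 0.1328]
tool_rot: [[0.162, 0.987, 0.009], [0.987, -0.162, -0.004], [-0.003, 0.01, -1.0]]
ft_force: [-0.6, 0.0, -1.1]
grip_width: 0.0145
gripper_force: 58.9
```

```bash
python3 - <<'E'
from h import *
p=pose()
legs(p,[(.4947,-.466,.12,5.5),(.4947,-.466,.008,5.5)])
E
```

```text
t 13.28 pose [ 0.6136 -0.1711  0.1328 80.7002] w 0.0145 gf 58.9 F [-0.6  0.  -1.1]
[ 0.4947 -0.466   0.12    5.5   ] -> -31.02 -6.97 1.28 75.2 rows 8
[ 0.4947 -0.466   0.008   5.5   ] -> 0.00 0.00 11.20 -0.0 rows 2
```

Emit:
move_arm:
  series: "-31 -7 1 75.2 -1;-31 -7 1 75.2 -1;-31 -7 1 75.2 -1;-31 -7 1 75.2 -1;-31 -7 1 75.2 -1;-31 -7 1 75.2 -1;-31 -7 1 75.2 -1;-31 -7 1 75.2 -1"

```text
time_s: 14.28
position: [0.4921, -0.4647, 0.1163]
tool_rot: [[0.995, 0.097, -0.001], [0.097, -0.995, 0.002], [-0.001, -0.002, -1.0]]
ft_force: [-0.5, 1.1, -1.7]
grip_width: 0.0149
gripper_force: 59.0
```

Emit:
move_arm:
  series: "0 0 0 0 -1;0 0 6 0 -1;0 0 9.5 0 -1;0 0 11.2 0 -1;0 0 11.2 0 -1;0 0 11.2 0 -0.25;0 0 11.2 0 -0.25;0 0 5 0 -0.25"

```text
time_s: 15.28
position: [0.4911, -0.4632, 0.0638]
tool_rot: [[0.995, 0.096, -0.006], [0.096, -0.995, 0.008], [-0.005, -0.008, -1.0]]
ft_force: [0.7, -0.8, 1.3]
grip_width: 0.0317
gripper_force: 0.0
```

Emit:
move_arm:
  series: "0 0 -14 0 1;0 0 -14 0 1;0 0 -14 0 1;0 0 -14 0 1"

```text
time_s: 15.78
position: [0.4926, -0.465, 0.2079]
tool_rot: [[0.995, 0.096, 0.001], [0.096, -0.995, -0.001], [0.001, 0.001, -1.0]]
ft_force: [0.7, -0.3, -0.2]
grip_width: 0.0854
gripper_force: 0.0
```

```bash
python3 - <<'E'
from h import *
p=pose()
im=snap('wrist')
for n in ['driver_grip','driver_tip','wrench','wrench_tip','tray','coil_a','coil_a_mark']: print(n,[(np.round(d['point'],3).tolist(),round(d['score'],2)) for d in spotter.mark_of(n,'wrist')][:4])
E
```

```text
t 15.78 pose [ 0.4926 -0.465   0.2079  5.507 ] w 0.0854 gf 0.0 F [ 0.7 -0.3 -0.2]
driver_grip [([0.45, -0.419, 0.018], 0.77)]
driver_tip [([0.592, -0.407, 0.017], 0.82)]
wrench [([0.451, -0.414, 0.019], 0.66), ([0.494, -0.468, 0.005], 0.6), ([0.49, -0.419, 0.003], 0.41)]
wrench_tip [([0.569, -0.46, 0.013], 0.65)]
tray [([0.49, -0.438, -0.005], 0.74)]
coil_a [([0.299, -0.168, 0.001], 0.82), ([0.361, -0.3, -0.0], 0.55)]
coil_a_mark [([0.362, -0.276, 0.034], 0.67)]
```

```bash
python3 - <<'E'
from h import *
p=pose()
legs(p,[(.361,-.300,.20,90)])
E
```

```text
t 16.18 pose [ 0.4925 -0.4648  0.2065  5.4921] w 0.0855 gf 0.0 F [ 0.4 -0.2  0.5]
[ 0.361 -0.3    0.2   90.   ] -> -11.51 -17.66 0.65 -84.5 rows 8
```

Emit:
move_arm:
  series: "-11.5 -17.7 0.8 -84.5 1;-11.5 -17.7 0.8 -84.5 1;-11.5 -17.7 0.8 -84.5 1;-11.5 -17.7 0.8 -84.5 1;-11.5 -17.7 0.8 -84.5 1;-11.5 -17.7 0.8 -84.5 1;-11.5 -17.7 0.8 -84.5 1;-11.5 -17.7 0.8 -84.5 1"

```text
time_s: 17.18
position: [0.3611, -0.2997, 0.1992]
tool_rot: [[-0.006, 1.0, -0.0], [1.0, 0.006, 0.0], [0.0, -0.0, -1.0]]
ft_force: [-0.2, -0.2, 0.1]
grip_width: 0.0858
gripper_force: 0.0
```

Emit:
move_arm:
  series: "0 0 0 0 1;0 0 0 0 1;0 0 0 0 1"

```text
time_s: 17.55
position: [0.3611, -0.2997, 0.1993]
tool_rot: [[0.002, 1.0, 0.0], [1.0, -0.002, 0.0], [0.0, 0.0, -1.0]]
ft_force: [-0.3, 0.6, -0.1]
grip_width: 0.0856
gripper_force: 0.0
```

```bash
cat >> h.py <<'E'
def coil_look(cam,z0=0.,name=None,near=None):
    im=snap(cam,name); px=im['pixels']
    for d in spotter.cut_out('coil_a',cam)[:4]:
        m=d['pixels']; w=(m&(px.min(2)>140)).astype(np.uint8); n,l,st,ce=cv2.connectedComponentsWithStats(w)
        ys,xs=np.nonzero(m); print('mask',round(d['score'],2),m.sum(),'bbox',xs.min(),ys.min(),xs.max(),ys.max())
        for i in range(1,n):
            if st[i][4]>15: print('  white',st[i][4],np.round(ce[i],1),'at top',np.round(ray(im,ce[i],z0+.064)[:2],4),'at z32',np.round(ray(im,ce[i],z0+.032)[:2],4))
    for n in ('coil_a','coil_a_mark'): print(n,[(np.round(d['point'],3).tolist(),round(d['score'],2)) for d in spotter.mark_of(n,cam)][:4])
    return im
E
python3 - <<'E'
from h import *
pose(); coil_look('wrist',0,'w5')
E
```

```text
t 17.55 pose [ 0.3611 -0.2997  0.1993 89.8925] w 0.0856 gf 0.0 F [-0.3  0.6 -0.1]
mask 0.8 5527 bbox 198 11 280 100
  white 650 [250.3  43.7] at top [ 0.3129 -0.1698] at z32 [ 0.3073 -0.1628]
  white 117 [274.1  55.9] at top [ 0.3285 -0.1772] at z32 [ 0.3246 -0.1711]
mask 0.68 3723 bbox 289 188 352 261
  white 248 [323.3 194.1] at top [ 0.3613 -0.2698] at z32 [ 0.3613 -0.2744]
  white 344 [322.1 211. ] at top [ 0.3603 -0.2824] at z32 [ 0.3602 -0.2885]
  white 184 [321.4 232.2] at top [ 0.3598 -0.2986] at z32 [ 0.3596 -0.3066]
mask 0.61 942 bbox 595 208 632 239
  white 644 [617.6 225.6] at top [ 0.583  -0.2937] at z32 [ 0.6086 -0.3011]
coil_a [([0.298, -0.17, 0.002], 0.7), ([0.361, -0.299, -0.002], 0.67)]
coil_a_mark [([0.359, -0.276, 0.03], 0.93), ([0.324, -0.161, 0.034], 0.86)]
```

View pics/w5.png

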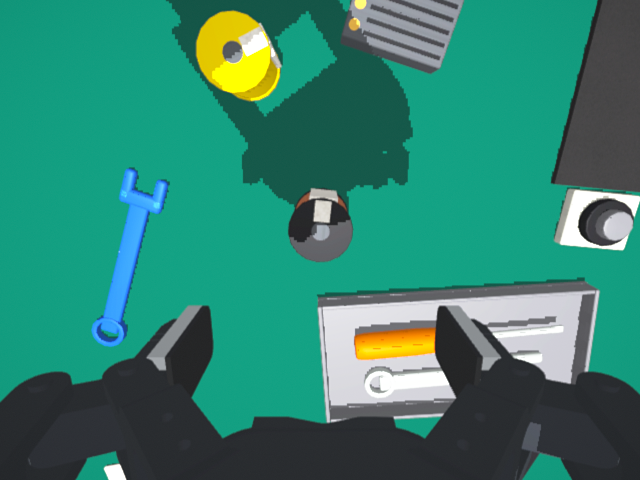

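Emit:
move_arm:
  series: "0.1 -0.1 6 0 1;0.1 -0.1 12 0 1;0.1 -0.1 17 0 1;0.1 -0.1 18.1 0 1;0.1 -0.1 18.1 0 -1;0.1 -0.1 18.1 0 -1;0.1 -0.1 18.1 0 -1;0.1 -0.1 16 0 -1"
  force: 60

```text
time_s: 18.75
position: [0.36, -0.2985, 0.0401]
tool_rot: [[0.0, 1.0, -0.0], [1.0, -0.0, 0.0], [0.0, -0.0, -1.0]]
ft_force: [0.4, -0.1, -3.3]
grip_width: 0.0489
gripper_force: 62.9
```

Emit:
move_arm:
  series: "0 0 -5 0 -1;0 0 -10 0 -1;0 0 -10 0 -1;0 0 -10 0 -1"

```text
time_s: 19.25
position: [0.3598, -0.2982, 0.1393]
tool_rot: [[0.0, 1.0, -0.0], [1.0, -0.0, 0.0], [0.0, -0.0, -1.0]]
ft_force: [-0.0, -0.3, -4.4]
grip_width: 0.0488
gripper_force: 63.6
```

```bash
python3 - <<'E'
from h import *
p=pose()
legs(p,[(.6177,-.209,.14,-1.6),(.6177,-.209,.025,-1.6)])
E
```

```text
t 19.25 pose [ 0.3598 -0.2982  0.1393 89.9935] w 0.0488 gf 63.6 F [-0.  -0.3 -4.4]
[ 0.6177 -0.209   0.14   -1.6   ] -> 8.92 25.79 -0.07 91.6 rows 9
[ 0.6177 -0.209   0.025  -1.6   ] -> 0.00 -0.00 11.50 -0.0 rows 2
```

Emit:
move_arm:
  series: "8.9 25.8 0 91.6 -1;8.9 25.8 0 91.6 -1;8.9 25.8 0 91.6 -1;8.9 25.8 0 91.6 -1;8.9 25.8 0 91.6 -1;8.9 25.8 0 91.6 -1;8.9 25.8 0 91.6 -1;8.9 25.8 0 91.6 -1"

```text
time_s: 20.25
position: [0.6175, -0.2093, 0.1369]
tool_rot: [[0.994, 0.109, -0.004], [0.109, -0.994, 0.002], [-0.003, -0.002, -1.0]]
ft_force: [0.1, 0.3, -3.6]
grip_width: 0.0487
gripper_force: 64.0
```

Emit:
move_arm:
  series: "0 0 0 6 -1;0 0 0 6 -1;0 0 0 6 -1"

```text
time_s: 20.62
position: [0.6178, -0.2096, 0.1383]
tool_rot: [[1.0, 0.012, -0.002], [0.012, -1.0, 0.001], [-0.002, -0.001, -1.0]]
ft_force: [-0.4, -0.2, -3.6]
grip_width: 0.0488
gripper_force: 64.0
```

```bash
python3 - <<'E'
from h import *
p=pose()
legs(p,[(.6177,-.209,.14,-1.6),(.6177,-.209,.0245,-1.6)])
E
```

```text
t 20.62 pose [ 0.6178 -0.2096  0.1383  0.6981] w 0.0488 gf 64.0 F [-0.4 -0.2 -3.6]
[ 0.6177 -0.209   0.14   -1.6   ] -> -0.01 -0.06 -0.17 2.3 rows 1
[ 0.6177 -0.209   0.0245 -1.6   ] -> 0.00 -0.00 11.55 -0.0 rows 2
```

Emit:
move_arm:
  series: "0 0 5 2.3 -1;0 0 9 2.3 -1;0 0 11 2.3 -1;0 0 11.4 2.3 -1;0 0 11.4 2.3 -1;0 0 11.4 2.3 0.5;0 0 11.4 2.3 0.5;0 0 11 2.3 0.5"

```text
time_s: 21.62
position: [0.6181, -0.2098, 0.0293]
tool_rot: [[1.0, -0.03, -0.0], [-0.03, -1.0, 0.0], [-0.0, -0.0, -1.0]]
ft_force: [0.2, 0.5, 0.8]
grip_width: 0.0641
gripper_force: 0.0
```

Emit:
move_arm:
  series: "0 0 -5 0 0.5;0 0 -11 0 0.5;0 0 -17 0 1;-3 0 -19 0 1;-6 0 -19 0 1;-6 0 -19 0 1"

```text
time_s: 22.38
position: [0.5571, -0.2079, 0.2204]
tool_rot: [[1.0, -0.031, 0.001], [-0.031, -1.0, -0.001], [0.001, 0.001, -1.0]]
ft_force: [1.0, 0.4, -0.1]
grip_width: 0.0853
gripper_force: 0.0
```

```bash
python3 - <<'E'
from h import *
p=pose(); coil_look('wrist',.006)
legs(p,[(.363,.290,.20,90)])
E
```

```text
t 22.38 pose [ 0.5571 -0.2079  0.2204 -1.7592] w 0.0853 gf 0.0 F [ 1.   0.4 -0.1]
mask 0.59 3584 bbox 290 113 356 180
  white 385 [324.9 126.6] at top [ 0.6346 -0.2111] at z32 [ 0.6355 -0.2113]
mask 0.47 162 bbox 291 412 317 420
mask 0.23 3888 bbox 34 0 114 58
coil_a [([0.619, -0.21, 0.003], 0.89), ([0.299, -0.17, 0.002], 0.43)]
coil_a_mark [([0.642, -0.215, 0.04], 0.69)]
[ 0.363  0.29   0.2   90.   ] -> -20.93 -49.17 2.04 -91.8 rows 9
```

Emit:
move_arm:
  series: "-20.9 -49.2 2 -85 1;-20.9 -49.2 2 -85 1;-20.9 -49.2 2 -85 1;-20.9 -49.2 2 -85 1;-20.9 -49.2 2 -85 1;-20.9 -49.2 2 -85 1;-20.9 -49.2 2 -85 1;-20.9 -49.2 2 -85 1"

```text
time_s: 23.58
position: [0.3763, 0.2598, 0.2006]
tool_rot: [[0.111, 0.994, 0.0], [0.994, -0.111, 0.0], [0.0, 0.0, -1.0]]
ft_force: [0.9, -1.4, -0.1]
grip_width: 0.0857
gripper_force: 0.0
```

Emit:
move_arm:
  series: "0 -3 0 -35 1;0 -3 0 -35 1;0 -3 0 -35 1;0 -3 0 -35 1;0 -3 0 -35 1"

```text
time_s: 24.2
position: [0.3473, 0.2615, 0.2005]
tool_rot: [[-0.474, 0.881, -0.0], [0.881, 0.474, 0.0], [0.0, -0.0, -1.0]]
ft_force: [-0.7, 0.5, -0.4]
grip_width: 0.0855
gripper_force: 0.0
```

```bash
python3 - <<'E'
from h import *
p=pose(); coil_look('wrist',0,'w6')
E
```

```text
t 24.2 pose [  0.3473   0.2615   0.2005 118.2722] w 0.0855 gf 0.0 F [-0.7  0.5 -0.4]
mask 0.87 3763 bbox 329 169 394 240
  white 278 [356.2 229.1] at top [0.368  0.2762] at z32 [0.3742 0.2708]
mask 0.43 15231 bbox 480 64 639 196
coil_a [([0.361, 0.294, 0.0], 0.56)]
coil_a_mark []
```

```bash
python3 - <<'E'
from h import *
import h
im=snap('wrist'); c=ray(im,(361.5,208.5),.064)[:2]; l=ray(im,(356.2,229.1),.064)[:2]; v=l-c
y=np.degrees(np.arctan2(v[1],v[0])); print(c,l,y,np.linalg.norm(v)); print([np.round(d['point'],3) for d in spotter.find_in('coil_a','wrist')])
px=im['pixels']; cv2.imwrite('pics/w6c.png',cv2.resize(px[140:270,290:430],None,fx=4,fy=4))
E
```

```text
[0.36343803 0.29155017] [0.36778491 0.27592315] -74.45533117064883 0.016220323760139384
[array([0.359, 0.296, 0.066])]
```

View pics/w6c.png

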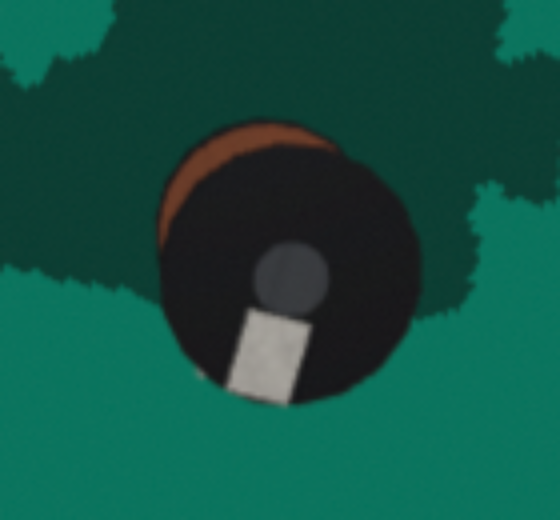

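```bash
python3 - <<'E'
from h import *
p=pose()
legs(p,[(.3647,.291,.0183,108),(.3647,.291,.14,108),(.6236,-.1244,.14,180),(.6236,-.1244,.0245,180)])
E
```

```text
t 24.5 pose [  0.347    0.2611   0.2006 118.255 ] w 0.0851 gf 0.0 F [0.3 0.1 0.9]
[3.647e-01 2.910e-01 1.830e-02 1.080e+02] -> 1.79 2.98 18.23 10.3 rows 3
[  0.3647   0.291    0.14   108.    ] -> 0.00 0.00 -12.17 -0.0 rows 2
[ 6.236e-01 -1.244e-01  1.400e-01  1.800e+02] -> -47.51 11.79 -0.00 -72.0 rows 8
[ 6.236e-01 -1.244e-01  2.450e-02  1.800e+02] -> 0.00 0.00 11.55 -0.0 rows 2
```

Emit:
move_arm:
  series: "1.8 3 4 10.3 1;1.8 3 10 10.3 1;1.8 3 16 10.3 1;1.8 3 18.2 10.3 1;1.8 3 18.2 10.3 1;1.8 3 18.2 10.3 -1;1.8 3 18.2 10.3 -1;1.8 3 18.2 10.3 -1"
  force: 60

```text
time_s: 25.5
position: [0.3653, 0.2914, 0.02]
tool_rot: [[-0.309, 0.951, 0.002], [0.951, 0.309, 0.001], [0.0, 0.002, -1.0]]
ft_force: [-1.3, 0.1, 7.1]
grip_width: 0.0489
gripper_force: 61.0
```

Emit:
move_arm:
  series: "0 0 -6 0 -1;0 0 -12.2 0 -1;0 0 -12.2 0 -1;0 0 -12.2 0 -1"

```text
time_s: 26.0
position: [0.3641, 0.2909, 0.1402]
tool_rot: [[-0.309, 0.951, -0.001], [0.951, 0.309, -0.0], [-0.0, -0.001, -1.0]]
ft_force: [-0.7, -0.0, -2.5]
grip_width: 0.0487
gripper_force: 64.3
```

Emit:
move_arm:
  series: "-47.5 11.8 0 -72 -1;-47.5 11.8 0 -72 -1;-47.5 11.8 0 -72 -1;-47.5 11.8 0 -72 -1;-47.5 11.8 0 -72 -1;-47.5 11.8 0 -72 -1;-47.5 11.8 0 -72 -1;-47.5 11.8 0 -72 -1"

```text
time_s: 27.0
position: [0.6107, -0.1047, 0.1382]
tool_rot: [[-1.0, -0.003, -0.004], [-0.003, 1.0, 0.002], [0.004, 0.002, -1.0]]
ft_force: [1.0, 0.5, -3.0]
grip_width: 0.049
gripper_force: 64.3
```

Emit:
move_arm:
  series: "0 0 0 0 -1;0 0 0 0 -1;0 0 0 0 -1"

```text
time_s: 27.38
position: [0.61, -0.1019, 0.1399]
tool_rot: [[-1.0, -0.001, -0.002], [-0.001, 1.0, 0.001], [0.002, 0.001, -1.0]]
ft_force: [-0.7, 0.5, -2.6]
grip_width: 0.0488
gripper_force: 64.2
```

```bash
python3 - <<'E'
from h import *
p=pose()
legs(p,[(.6236,-.1244,.0245,180)])
E
```

```text
t 27.38 pose [ 6.100000e-01 -1.019000e-01  1.399000e-01 -1.799572e+02] w 0.0488 gf 64.2 F [-0.7  0.5 -2.6]
[ 6.236e-01 -1.244e-01  2.450e-02  1.800e+02] -> -1.36 -2.25 11.54 -360.0 rows 34
```

Emit:
move_arm:
  series: "-1.4 -2.2 0 0 -1;-1.4 -2.2 5 0 -1;-1.4 -2.2 9 0 -1;-1.4 -2.2 11 0 -1;-1.4 -2.2 11.4 0 -1;-1.4 -2.2 11.4 0 0.4;-1.4 -2.2 11.4 0 0.4;-1.4 -2.2 11 0 0.4"

```text
time_s: 28.38
position: [0.6248, -0.125, 0.0313]
tool_rot: [[-1.0, 0.0, 0.001], [0.0, 1.0, -0.0], [-0.001, -0.0, -1.0]]
ft_force: [-0.6, 0.9, 0.1]
grip_width: 0.0596
gripper_force: 0.0
```

Emit:
move_arm:
  series: "0 0 -5 0 0.4;0 0 -11 0 0.4;0 0 -17 0 1;6 0 -19 0 1;12 0 -19 40 1;16 0 -19 80 1;16 0 -19 80 1;16 0 -19 80 1"

```text
time_s: 29.38
position: [0.4643, -0.1251, 0.2217]
tool_rot: [[-0.727, 0.687, 0.002], [0.687, 0.727, -0.001], [-0.002, 0.0, -1.0]]
ft_force: [1.0, -0.7, 0.3]
grip_width: 0.0852
gripper_force: 0.0
```

```bash
python3 - <<'E'
from h import *
p=pose(); coil_look('wrist',.006)
legs(p,[(.45,-0.02,.3,0)])
E
```

```text
t 29.38 pose [ 4.643000e-01 -1.251000e-01  2.217000e-01  1.366231e+02] w 0.0852 gf 0.0 F [ 1.  -0.7  0.3]
mask 0.88 3213 bbox 341 346 398 416
  white 64 [379.4 413.1] at top [ 0.6289 -0.208 ] at z32 [ 0.6525 -0.2224]
mask 0.78 5165 bbox 94 81 189 150
  white 370 [146.3 123.9] at top [ 0.3169 -0.1657] at z32 [ 0.3064 -0.1755]
  white 18 [159.6 139.5] at top [ 0.3309 -0.1672] at z32 [ 0.3218 -0.1771]
mask 0.73 6122 bbox 0 302 245 472
mask 0.66 1666 bbox 406 298 443 376
coil_a [([0.3, -0.169, 0.003], 0.81), ([0.621, -0.21, 0.006], 0.79), ([0.623, -0.123, 0.008], 0.65)]
coil_a_mark [([0.642, -0.215, 0.039], 0.65), ([0.321, -0.163, 0.036], 0.59)]
[ 0.45 -0.02  0.3   0.  ] -> 8.25 6.66 -7.83 136.6 rows 13
```

Emit:
move_arm:
  series: "8.3 6.6 -8 86 1;8.3 6.6 -8 86 1;8.3 6.6 -8 86 1;8.3 6.6 -8 86 1;8.3 6.6 -8 86 1;8.3 6.6 -8 86 1;8.3 6.6 -8 86 1;8.3 6.6 -8 86 1"

```text
time_s: 30.58
position: [0.4489, -0.0201, 0.3007]
tool_rot: [[0.624, 0.782, 0.0], [0.782, -0.624, -0.0], [0.0, 0.0, -1.0]]
ft_force: [-0.6, 0.1, -0.1]
grip_width: 0.0853
gripper_force: 0.0
```

Emit:
move_arm:
  series: "0 0 0 51 1;0 0 0 51 1;0 0 0 51 1;0 0 0 51 1;0 0 0 51 1;0 0 0 51 1"

```text
time_s: 31.32
position: [0.449, -0.0201, 0.3007]
tool_rot: [[1.0, 0.013, 0.0], [0.013, -1.0, 0.0], [0.0, -0.0, -1.0]]
ft_force: [1.0, 0.4, -0.6]
grip_width: 0.0857
gripper_force: 0.0
```

```bash
cat >> h.py <<'E'
def mods(cam,name=None,z0=0.):
    im=snap(cam,name)
    for d in spotter.cut_out('mod_a',cam)[:4]:
        m=d['pixels']; ys,xs=np.nonzero(m); c=ray(im,(xs.mean(),ys.mean()),.015)
        p,f=fit_box(im,m,c[:2],(.08,.05,.026),z0); print('mod',round(d['score'],2),m.sum(),np.round(p[:2],4),'yaw',round(np.degrees(p[2])%180,1),'iou',round(1-f,3))
    return im
E
python3 - <<'E'
from h import *
p=pose(); mods('wrist','w7'); coil_look('wrist',.006)
E
```

```text
t 31.32 pose [ 0.449  -0.0201  0.3007  0.7671] w 0.0857 gf 0.0 F [ 1.   0.4 -0.6]
mod 0.8 3521 [0.4073 0.1445] yaw 17.7 iou 0.967
mod 0.72 3294 [ 0.4691 -0.0032] yaw 179.5 iou 0.966
mod 0.7 703 [ 0.616 -0.348] yaw 113.1 iou 0.291
mod 0.56 3411 [ 0.4218 -0.143 ] yaw 162.9 iou 0.955
mask 0.79 436 bbox 424 297 455 331
mask 0.64 3127 bbox 402 0 472 58
  white 65 [446.7   1.8] at top [ 0.6335 -0.1241] at z32 [ 0.6434 -0.1332]
mask 0.61 4110 bbox 483 0 568 65
  white 186 [545.2   6.2] at top [ 0.6315 -0.2102] at z32 [ 0.6412 -0.2266]
coil_a [([0.298, -0.169, 0.002], 0.77), ([0.621, -0.211, 0.005], 0.7), ([0.624, -0.123, 0.008], 0.59)]
coil_a_mark [([0.319, -0.16, 0.035], 0.94), ([0.642, -0.215, 0.038], 0.9), ([0.419, -0.143, -0.002], 0.35)]
```

View pics/w7.png

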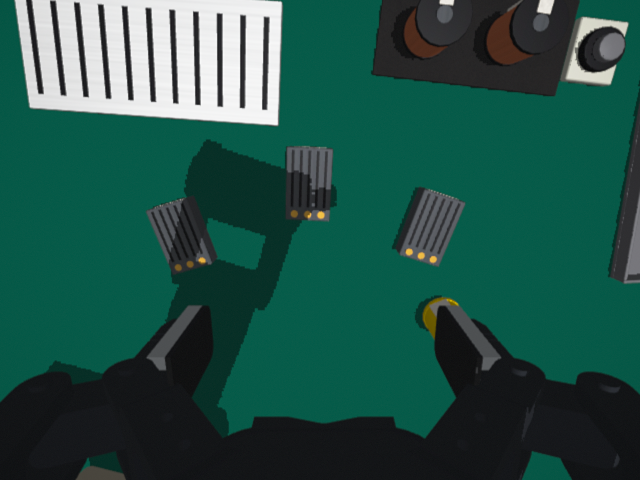

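Emit:
move_arm:
  series: "-0.8 -1.7 6 1 1;-0.8 -1.7 12 1 1;-0.8 -1.7 18 1 1;-0.8 -1.7 24 1 1;-0.8 -1.7 28 1 1;-0.8 -1.7 29.4 1 1;-0.8 -1.7 29.4 1 1;-0.8 -1.7 29.4 1 1"
  force: 20

```text
time_s: 32.62
position: [0.4413, -0.0033, 0.0073]
tool_rot: [[1.0, -0.008, 0.001], [-0.008, -1.0, -0.0], [0.001, 0.0, -1.0]]
ft_force: [0.1, -0.4, 1.1]
grip_width: 0.0854
gripper_force: 0.0
```

Emit:
move_arm:
  series: "0 0 0 0 -1;0 0 0 0 -1;0 0 0 0 -1;0 0 0 0 -1;0 0 -3 0 -1;0 0 -7 0 -1;0 0 -10 0 -1;0 0 -10 0 -1"
  force: 20

```text
time_s: 33.62
position: [0.4415, -0.0034, 0.1081]
tool_rot: [[1.0, -0.008, 0.004], [-0.008, -1.0, -0.001], [0.004, 0.001, -1.0]]
ft_force: [-0.1, 0.2, -2.7]
grip_width: 0.0495
gripper_force: 22.3
```

```bash
python3 - <<'E'
from h import *
p=pose(); snap('wrist','w8')
E
```

```text
t 33.62 pose [ 0.4415 -0.0034  0.1081 -0.4567] w 0.0495 gf 22.3 F [-0.1  0.2 -2.7]
```

View pics/w8.png

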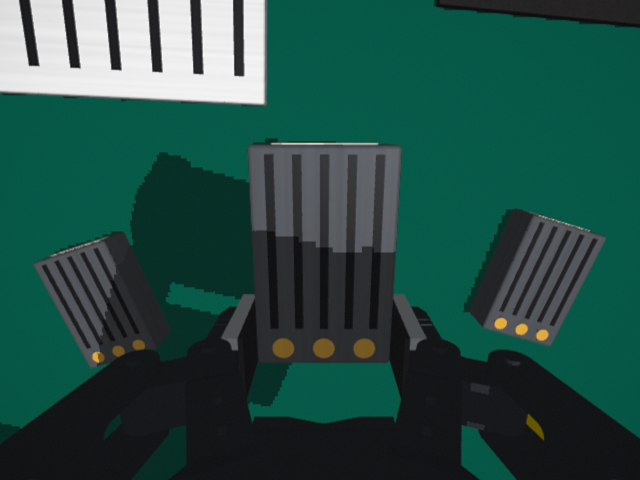

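```bash
cat >> h.py <<'E'
def tip(L=67.5,a_b=14,hp=11,gap=8,push=2.5,ths=range(0,91,10)):
    # relative to start TCP: gap mm before contact, at theta=0 height
    x0,z0=-L-gap,10+a_b-hp
    for t in ths:
        c,s=np.cos(np.radians(t)),np.sin(np.radians(t))
        print(t,'%.2f 0 %.2f'%((-L*c+a_b*s+push*c-x0)/10,-(10+L*s+a_b*c-hp-push*s-z0)/10))
E
python3 - <<'E'
from h import *
p=pose()
legs(p,[(.459,.068,.05,-2.8),(.459,.068,.013,-2.8)]); tip()
E
```

```text
t 33.67 pose [ 0.4408 -0.0032  0.1068 -0.4591] w 0.0497 gf 22.3 F [-0.4  0.5 -2.8]
[ 0.459  0.068  0.05  -2.8  ] -> 1.77 -7.13 5.68 2.3 rows 2
[ 0.459  0.068  0.013 -2.8  ] -> 0.00 -0.00 3.70 -0.0 rows 1
0 1.05 0 -0.00
10 1.39 0 -1.11
20 1.92 0 -2.14
30 2.62 0 -3.06
40 3.47 0 -3.85
50 4.44 0 -4.48
60 5.51 0 -4.93
70 6.64 0 -5.19
80 7.80 0 -5.24
90 8.95 0 -5.10
```

Emit:
move_arm:
  series: "1.8 -7.1 3 2.3 -1;1.8 -7.1 5.7 2.3 -1;1.8 -7.1 9.4 2.3 -1;1.8 -7.1 9.4 2.3 -1;1.8 -7.1 9.4 2.3 -1"
  force: 20

```text
time_s: 34.3
position: [0.4592, 0.0674, 0.0129]
tool_rot: [[0.999, -0.048, -0.001], [-0.048, -0.999, -0.0], [-0.001, 0.0, -1.0]]
ft_force: [0.9, 0.2, -1.7]
grip_width: 0.0498
gripper_force: 23.0
```

Emit:
move_arm:
  series: "0.6 0 0 0 -1;0.9 0 0 0 -1;1.1 0 0 0 -1;1.2 0 -0.5 0 -1;1.4 0 -1.1 0 -1;1.65 0 -1.6 0 -1;1.9 0 -2.1 0 -1;2.25 0 -2.6 0 -1"

```text
time_s: 35.3
position: [0.4818, 0.0665, 0.039]
tool_rot: [[0.999, -0.048, -0.0], [-0.048, -0.999, 0.0], [-0.0, -0.0, -1.0]]
ft_force: [-4.8, -0.0, -2.2]
grip_width: 0.0497
gripper_force: 22.4
```

```bash
python3 - <<'E'
from h import *
p=pose(); snap('wrist','w9')
E
```

```text
t 35.3 pose [ 0.4818  0.0665  0.039  -2.7731] w 0.0497 gf 22.4 F [-4.8 -0.  -2.2]
```

View pics/w9.png

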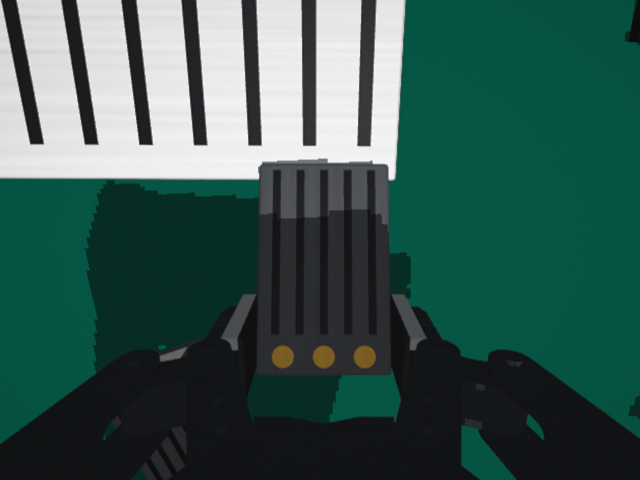

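Emit:
move_arm:
  series: "0.4 0 -0.46 0 -1;0.8 0 -0.87 0 -1;1.25 0 -1.25 0 -1;1.7 0 -1.58 0 -1;2.2 0 -1.88 0 -1;2.7 0 -2.12 0 -1;3.3 0 -2.33 0 -1;3.8 0 -2.47 0 -1"

```text
time_s: 36.35
position: [0.5202, 0.0647, 0.0634]
tool_rot: [[0.999, -0.048, 0.0], [-0.048, -0.999, -0.0], [0.0, 0.0, -1.0]]
ft_force: [0.4, 0.7, -1.6]
grip_width: 0.0494
gripper_force: 22.5
```

Emit:
move_arm:
  series: "0.6 0 -0.12 0 -1;1.15 0 -0.17 0 -1;1.75 0 -0.17 0 -1;2.3 0 -0.11 0 -1;2.8 0 0 0 -1;2.8 0 0 0 -1"

```text
time_s: 37.1
position: [0.548, 0.0633, 0.0631]
tool_rot: [[0.999, -0.048, -0.0], [-0.048, -0.999, 0.0], [-0.0, -0.0, -1.0]]
ft_force: [-0.8, -0.8, -2.1]
grip_width: 0.0495
gripper_force: 22.5
```

```bash
python3 - <<'E'
from h import *
p=pose(); im=snap('wrist'); t=snap('side'); R=proj(t,[p[:3]])[0]; print(R)
x,y=R.astype(int); a=cv2.resize(t['pixels'][y-75:y+75,x-75:x+75],(500,500),interpolation=cv2.INTER_CUBIC)
b=cv2.resize(im['pixels'],(667,500))[:,180:480]; cv2.imwrite('pics/m1.png',np.hstack([a,b]))
E
```

```text
t 37.1 pose [ 0.548   0.0633  0.0631 -2.7668] w 0.0495 gf 22.5 F [-0.8 -0.8 -2.1]
[319.5029687  233.37095326]
```

View pics/m1.png

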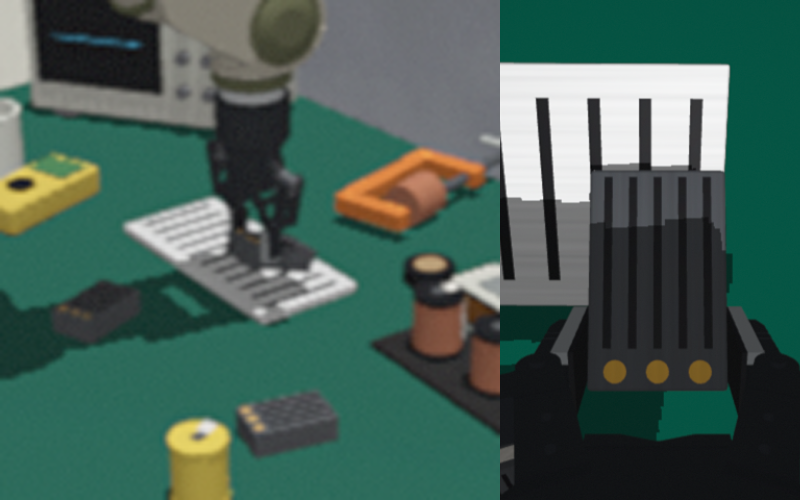

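```bash
cat >> h.py <<'E'
def held(cam='wrist',th0=25,name=None):
    """pitch (nose down, deg) and centre of the held module relative to TCP along tool x and up, mm"""
    s=observe(); T=np.array(s['position']); Rt=np.array(s['tool_rot']); im=snap(cam,name)
    ms=[d['pixels'] for d in spotter.cut_out('mod_a',cam)]
    C=np.array([[a*.04,b*.025,c*.013] for a in(-1,1) for b in(-1,1) for c in(-1,1)])
    res=[]
    for m in ms[:4]:
        m=m.astype(np.uint8)
        def cost(p):
            t=np.radians(p[2]); c,si=np.cos(t),np.sin(t)
            x=C[:,0]*c+C[:,2]*si; u=-C[:,0]*si+C[:,2]*c
            W=T+np.outer(x+p[0]/1e3,Rt[:,0])+np.outer(C[:,1]+p[3]/1e3,Rt[:,1])-np.outer(u+p[1]/1e3,Rt[:,2])
            o=np.zeros(m.shape,np.uint8); cv2.fillPoly(o,[cv2.convexHull((proj(im,W)*16).astype(np.int32))],1,cv2.LINE_8,4)
            return 1-(o&m).sum()/max(1,(o|m).sum())
        for t0 in (th0,th0+30):
            t=np.radians(t0); q=np.array([28*np.cos(t),8-28*np.sin(t),t0,0]); 
            r=minimize(cost,q,method='Nelder-Mead',options=dict(initial_simplex=[q,q+[6,0,0,0],q+[0,6,0,0],q+[0,0,15,0],q+[0,0,0,3]],maxiter=250)); res.append((r.fun,r.x))
    f,x=min(res,key=lambda a:a[0]); print('held iou %.3f x %.1f up %.1f pitch %.1f y %.1f'%(1-f,*x)); return x
E
python3 - <<'E'
from h import *
pose(); held()
E
```

```text
t 37.2 pose [ 0.5476  0.0634  0.0632 -2.7633] w 0.0496 gf 22.5 F [ 0.7 -0.3 -1. ]
held iou 0.987 x 18.1 up -5.8 pitch 23.8 y -0.2
```

Emit:
move_arm:
  series: "-4 0 0 0 -1;-7.4 0 0 0 -1;-7.4 0 2 0 -1;-7.4 0 2.65 0 -1;-6.7 0 2.7 0 -1;-6.3 0 2.77 0 -1;-6 0 2.4 0 -1;-5.55 0 1.97 0 -1"

```text
time_s: 38.3
position: [0.491, 0.0662, 0.0437]
tool_rot: [[0.999, -0.048, -0.005], [-0.048, -0.999, 0.0], [-0.005, -0.0, -1.0]]
ft_force: [-4.5, -0.6, 0.0]
grip_width: 0.0493
gripper_force: 22.3
```

```bash
python3 - <<'E'
from h import *
pose(); held()
E
```

```text
t 38.3 pose [ 0.491   0.0662  0.0437 -2.7574] w 0.0493 gf 22.3 F [-4.5 -0.6  0. ]
held iou 0.992 x 11.8 up -9.0 pitch 29.4 y -0.2
```

Emit:
move_arm:
  series: "0 0 0 0 0.1;0 0 0 0 0.1;0 0 0 0 0.13;0 0 0 0 0.13"
  force: 20

```text
time_s: 38.9
position: [0.4918, 0.0661, 0.0441]
tool_rot: [[0.999, -0.048, -0.002], [-0.048, -0.999, 0.0], [-0.002, -0.0, -1.0]]
ft_force: [-6.0, 0.3, 3.9]
grip_width: 0.0493
gripper_force: 22.7
```

```bash
python3 - <<'E'
from h import *
pose(); held()
E
```

```text
t 38.9 pose [ 0.4918  0.0661  0.0441 -2.7596] w 0.0493 gf 22.7 F [-6.   0.3  3.9]
held iou 0.982 x 11.5 up -8.2 pitch 34.0 y 0.1
```

Emit:
move_arm:
  series: "-1 0 -0.5 0 0.1;-1.5 0 -0.5 0 0.13;-1.5 0 -0.5 0 0.14;-1.5 0 -0.5 0 0.14;-1.5 0 -0.5 0 0.15;-1.5 0 -0.5 0 0.15;-1.5 0 -0.5 0 0.15"
  force: 20

```text
time_s: 39.88
position: [0.4774, 0.0668, 0.0486]
tool_rot: [[0.999, -0.048, -0.0], [-0.048, -0.999, 0.0], [-0.0, -0.0, -1.0]]
ft_force: [1.0, 0.6, -1.6]
grip_width: 0.0493
gripper_force: 22.2
```

```bash
python3 - <<'E'
from h import *
pose(); held(th0=35)
E
```

```text
t 39.88 pose [ 0.4774  0.0668  0.0486 -2.7659] w 0.0493 gf 22.2 F [ 1.   0.6 -1.6]
held iou 0.987 x 11.7 up -7.8 pitch 33.6 y -0.1
```

Emit:
move_arm:
  series: "0 0 0 0 0.155;0 0 0 0 0.16;0 0 0 0 0.16;0 0 0 0 0.16"

```text
time_s: 40.48
position: [0.4773, 0.0668, 0.0486]
tool_rot: [[0.999, -0.048, 0.0], [-0.048, -0.999, -0.0], [0.0, 0.0, -1.0]]
ft_force: [0.2, -0.6, -1.4]
grip_width: 0.0492
gripper_force: 17.8
```

```bash
python3 - <<'E'
from h import *
pose(); held(th0=35)
E
```

```text
t 40.48 pose [ 0.4773  0.0668  0.0486 -2.7654] w 0.0492 gf 17.8 F [ 0.2 -0.6 -1.4]
held iou 0.990 x 11.2 up -9.4 pitch 28.3 y -0.1
```

Emit:
move_arm:
  series: "0 0 0 0 0.163;0 0 0 0 0.163;0 0 0 0 0.166;0 0 0 0 0.166"

```text
time_s: 41.08
position: [0.4773, 0.0668, 0.0486]
tool_rot: [[0.999, -0.048, 0.0], [-0.048, -0.999, 0.0], [0.0, -0.0, -1.0]]
ft_force: [-0.3, -0.7, -1.3]
grip_width: 0.0496
gripper_force: 8.0
```

```bash
python3 - <<'E'
from h import *
pose(); held(th0=35)
E
```

```text
t 41.08 pose [ 0.4773  0.0668  0.0486 -2.7662] w 0.0496 gf 8.0 F [-0.3 -0.7 -1.3]
held iou 0.971 x 11.9 up -7.0 pitch 36.8 y -0.3
```

Emit:
move_arm:
  series: "0 0 -1 0 0.166;0 0 -1.5 0 0.166;0 0 -1.5 0 0.168;0 0 -1.5 0 0.168;0 0 -1.5 0 0.168;0 0 -1.5 0 0.168"

```text
time_s: 41.92
position: [0.4773, 0.0668, 0.0635]
tool_rot: [[0.999, -0.048, -0.0], [-0.048, -0.999, 0.0], [-0.0, -0.0, -1.0]]
ft_force: [-0.5, -0.4, -0.5]
grip_width: 0.0501
gripper_force: 4.8
```

```bash
python3 - <<'E'
from h import *
pose(); held(th0=40)
E
```

```text
t 41.92 pose [ 0.4773  0.0668  0.0635 -2.7645] w 0.0501 gf 4.8 F [-0.5 -0.4 -0.5]
held iou 0.970 x 12.7 up -6.6 pitch 38.6 y -0.0
```

Emit:
move_arm:
  series: "0 0 0.8 0 0.168;0 0 0.8 0 0.17;0 0 0.8 0 0.17;0 0 0.8 0 0.17;0 0 0.8 0 0.17"

```text
time_s: 42.65
position: [0.4774, 0.0667, 0.0557]
tool_rot: [[0.999, -0.048, 0.0], [-0.048, -0.999, -0.0], [0.0, 0.0, -1.0]]
ft_force: [-0.5, -0.2, -1.7]
grip_width: 0.0499
gripper_force: 1.3
```

```bash
python3 - <<'E'
from h import *
pose(); held(th0=40,name='w10')
E
```

```text
t 42.65 pose [ 0.4774  0.0667  0.0557 -2.7666] w 0.0499 gf 1.3 F [-0.5 -0.2 -1.7]
held iou 0.989 x 2.3 up -19.4 pitch 57.7 y -0.2
```

Emit:
move_arm:
  series: "0 0 0 0 0.15;0 0 0 0 0.1;0 0 -2 0 0.1;0 0 -3.5 0 0.1;3.5 0 -3.5 0 0.1;7 0 -3.5 0 0.1;7 0 -3.5 0 0.1;7 0 -3.5 0 0.1"
  force: 20

```text
time_s: 43.75
position: [0.5463, 0.0635, 0.0902]
tool_rot: [[0.999, -0.048, -0.002], [-0.048, -0.999, 0.0], [-0.002, -0.0, -1.0]]
ft_force: [-0.8, -0.0, -1.4]
grip_width: 0.0494
gripper_force: 21.6
```

```bash
python3 - <<'E'
from h import *
pose(); held(th0=55,name='w10')
E
```

```text
t 43.75 pose [ 0.5463  0.0635  0.0902 -2.7619] w 0.0494 gf 21.6 F [-0.8 -0.  -1.4]
held iou 0.992 x 1.4 up -20.7 pitch 56.3 y -0.2
```

Emit:
move_arm:
  series: "0 0 1.5 0 0.155;0 0 2 0 0.163;0.6 0 2.05 0 0.163;1.2 0 2.05 0 0.163;1.8 0 2 0 0.163;2.4 0 2.05 0 0.163;3 0 2.1 0 0.163;3.4 0 2.15 0 0.163"

```text
time_s: 44.85
position: [0.5816, 0.0617, 0.0691]
tool_rot: [[0.999, -0.048, 0.0], [-0.048, -0.999, 0.0], [0.0, -0.0, -1.0]]
ft_force: [-0.7, -0.0, -1.5]
grip_width: 0.0498
gripper_force: 12.0
```

```bash
python3 - <<'E'
from h import *
pose(); held(th0=60,name='w11')
E
```

```text
t 44.85 pose [ 0.5816  0.0617  0.0691 -2.768 ] w 0.0498 gf 12.0 F [-0.7 -0.  -1.5]
held iou 0.982 x 2.0 up -18.9 pitch 58.8 y -0.1
```

Emit:
move_arm:
  series: "-1.5 0 -1 0 0.163;-3.5 0 -1 0 0.163;-3.5 0 0.2 0 0.163;-3 0 0.4 0 0.163;-2.3 0 0.4 0 0.163;-1.6 0 0.4 0 0.163;-0.9 0 0.4 0 0.163;-0.2 0 0.4 0 0.163"

```text
time_s: 45.95
position: [0.5796, 0.0617, 0.0649]
tool_rot: [[0.999, -0.048, -0.001], [-0.048, -0.999, -0.0], [-0.001, 0.0, -1.0]]
ft_force: [-2.1, -1.0, 0.8]
grip_width: 0.0495
gripper_force: 12.5
```

```bash
python3 - <<'E'
from h import *
pose(); held(th0=60,name='w12')
E
```

```text
t 45.95 pose [ 0.5796  0.0617  0.0649 -2.7685] w 0.0495 gf 12.5 F [-2.1 -1.   0.8]
held iou 0.947 x -7.9 up -12.3 pitch 80.9 y 0.8
```

Emit:
move_arm:
  series: "0.6 0 0 0 0.163;1.1 0 0 0 0.163;1.1 0 0.2 0 0.166;1.1 0 0.2 0 0.17;1.1 0 0.2 0 0.2;1.1 0 0.2 0 0.3;1.1 0 0.2 0 0.3"

```text
time_s: 46.92
position: [0.5901, 0.0613, 0.063]
tool_rot: [[0.999, -0.048, -0.0], [-0.048, -0.999, 0.0], [-0.0, -0.0, -1.0]]
ft_force: [0.4, 0.3, 0.3]
grip_width: 0.0552
gripper_force: 0.0
```

```bash
python3 - <<'E'
from h import *
pose(); held(th0=80,name='w13')
E
```

```text
t 46.92 pose [ 0.5901  0.0613  0.063  -2.7642] w 0.0552 gf 0.0 F [0.4 0.3 0.3]
held iou 0.982 x 0.2 up -15.1 pitch 90.3 y -0.2
```

View pics/w13.png

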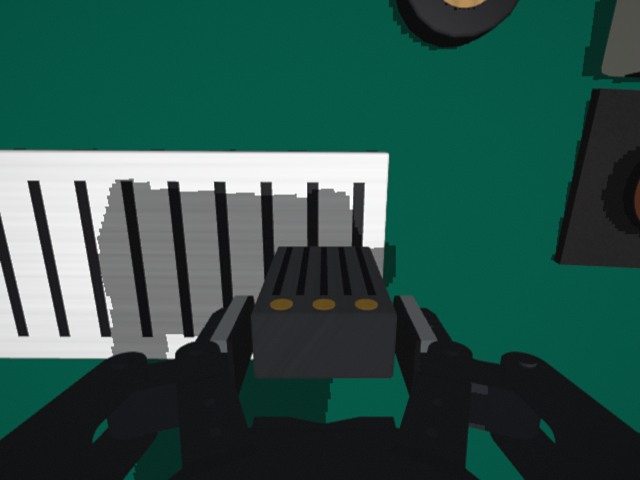

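Emit:
move_arm:
  series: "0 0 -3 0 0.3;0 0 -8 0 0.35;0 0 -14 0 0.5;-6 0 -19 0 1;-12 0 -23 0 1;-16 -1 -23 0 1;-16 -1 -23 0 1;-16 -1 -23 0 1"

```text
time_s: 48.02
position: [0.4311, 0.079, 0.2932]
tool_rot: [[0.999, -0.048, 0.001], [-0.048, -0.999, -0.0], [0.001, 0.0, -1.0]]
ft_force: [-0.4, -0.2, 0.2]
grip_width: 0.0853
gripper_force: 0.0
```

```bash
python3 - <<'E'
from h import *
p=pose(); mods('wrist')
legs(p,[(.3746,.1342,.08,17.7),(.3746,.1342,.0,17.7)])
E
```

```text
t 48.02 pose [ 0.4311  0.079   0.2932 -2.7631] w 0.0853 gf 0.0 F [-0.4 -0.2  0.2]
mod 0.89 3927 [ 0.4213 -0.1428] yaw 161.4 iou 0.939
mod 0.63 3092 [0.6196 0.0573] yaw 172.6 iou 0.808
mod 0.56 3421 [0.4066 0.1448] yaw 17.2 iou 0.967
mod 0.15 1281 [ 0.6351 -0.1401] yaw 113.2 iou 0.905
[ 0.3746  0.1342  0.08   17.7   ] -> -5.91 -5.24 21.32 -20.5 rows 4
[ 0.3746  0.1342  0.     17.7   ] -> 0.00 0.00 8.00 -0.0 rows 2
```

Emit:
move_arm:
  series: "-6 -5.3 6 -20 1;-6 -5.3 12 -20 1;-6 -5.3 18 -20 1;-6 -5.3 24 -20 1;-6 -5.3 28 -20 1;-6 -5.3 29.1 -20 1;-6 -5.3 29.1 -20 1;-6 -5.3 29.1 -20 0.1"
  force: 20

```text
time_s: 49.12
position: [0.3748, 0.1349, 0.0037]
tool_rot: [[0.955, 0.296, 0.003], [0.296, -0.955, 0.0], [0.003, 0.001, -1.0]]
ft_force: [0.3, -1.1, -0.2]
grip_width: 0.0702
gripper_force: 0.0
```

Emit:
move_arm:
  series: "0 0 0 0 0.1;0 0 0 0 0.1;0 0 0 0 0.1;0 0 -5 0 0.1;0 0 -10 0 0.1;0 0 -10 0 0.1;0 0 -10 0 0.1"

```text
time_s: 50.0
position: [0.373, 0.1348, 0.102]
tool_rot: [[0.955, 0.296, -0.0], [0.296, -0.955, -0.0], [-0.0, -0.0, -1.0]]
ft_force: [-0.1, -0.2, -2.7]
grip_width: 0.0495
gripper_force: 23.1
```

```bash
python3 - <<'E'
from h import *
p=pose(); held(th0=0)
E
```

```text
t 50.0 pose [ 0.373   0.1348  0.102  17.2362] w 0.0495 gf 23.1 F [-0.1 -0.2 -2.7]
held iou 0.993 x 33.3 up 5.5 pitch 1.3 y -0.4
```

```bash
python3 - <<'E'
from h import *
p=pose()
legs(p,[(.555,.250,.088,-2.8)])
E
```

```text
t 50.1 pose [ 0.3728  0.1348  0.1012 17.2302] w 0.0494 gf 23.1 F [ 0.7  0.2 -2.1]
[ 0.555  0.25   0.088 -2.8  ] -> 20.82 -5.61 1.32 20.0 rows 4
```

Emit:
move_arm:
  series: "20.8 -5.6 1.3 20 0.1;20.8 -5.6 1.3 20 0.1;20.8 -5.6 1.3 20 0.1;20.8 -5.6 1.3 20 0.1;20.8 -5.6 1.3 20 0.1;20.8 -5.6 1.3 20 0.15;20.8 -5.6 1.3 20 0.16;20.8 -5.6 1.3 20 0.163"

```text
time_s: 51.1
position: [0.5552, 0.2496, 0.0894]
tool_rot: [[0.999, -0.049, -0.0], [-0.049, -0.999, 0.0], [-0.0, -0.0, -1.0]]
ft_force: [0.1, -0.0, -2.1]
grip_width: 0.0498
gripper_force: 14.0
```

Emit:
move_arm:
  series: "0 0 0 0 0.166;0 0 0 0 0.166;0 0 0 0 0.167;0 0 0 0 0.167;0 0 0 0 0.167"

```text
time_s: 51.72
position: [0.5556, 0.25, 0.0891]
tool_rot: [[0.999, -0.048, -0.0], [-0.048, -0.999, -0.0], [-0.0, 0.0, -1.0]]
ft_force: [0.2, 0.6, -1.7]
grip_width: 0.05
gripper_force: 7.1
```

```bash
python3 - <<'E'
from h import *
p=pose(); held(th0=20)
E
```

```text
t 51.73 pose [ 0.5556  0.25    0.0891 -2.7645] w 0.05 gf 7.1 F [ 0.2  0.6 -1.7]
held iou 0.983 x 32.6 up 4.6 pitch 1.2 y -0.3
```

Still level at 7 N; loosen further, small steps.

Emit:
move_arm:
  series: "0 0 0 0 0.168;0 0 0 0 0.168;0 0 0 0 0.169;0 0 0 0 0.169"

```text
time_s: 52.32
position: [0.5555, 0.25, 0.0891]
tool_rot: [[0.999, -0.048, -0.0], [-0.048, -0.999, -0.0], [-0.0, 0.0, -1.0]]
ft_force: [-1.5, -0.2, -1.9]
grip_width: 0.0501
gripper_force: 2.5
```

```bash
python3 - <<'E'
from h import *
p=pose(); held(th0=20)
E
```

```text
t 52.33 pose [ 0.5555  0.25    0.0891 -2.7629] w 0.0501 gf 2.5 F [-1.5 -0.2 -1.9]
held iou 0.949 x -1.4 up -24.2 pitch 88.5 y -1.1
```

Emit:
move_arm:
  series: "0 0 0 0 0.16;0 0 0 0 0.15;4.4 0 0 0 0.15;4.4 0 0.8 0 0.15;4.4 0 1.4 0 0.15;4.4 0 1.6 0 0.16;4.4 0 1.6 0 0.166;4.4 0 1.6 0 0.17"

```text
time_s: 53.42
position: [0.5995, 0.2479, 0.0744]
tool_rot: [[0.999, -0.048, 0.002], [-0.048, -0.999, 0.0], [0.002, -0.0, -1.0]]
ft_force: [-0.1, -1.1, 2.0]
grip_width: 0.0501
gripper_force: 1.9
```

Emit:
move_arm:
  series: "0 0 0 0 0.2;0 0 0 0 0.3;0 0 0 0 0.3"

```text
time_s: 53.8
position: [0.5992, 0.2479, 0.0728]
tool_rot: [[0.999, -0.048, -0.001], [-0.048, -0.999, -0.0], [-0.001, 0.0, -1.0]]
ft_force: [0.8, -0.4, -0.5]
grip_width: 0.0555
gripper_force: 0.0
```

```bash
python3 - <<'E'
from h import *
p=pose(); held(th0=80)
E
```

```text
t 53.8 pose [ 0.5992  0.2479  0.0728 -2.7563] w 0.0555 gf 0.0 F [ 0.8 -0.4 -0.5]
held iou 0.958 x 0.6 up -22.1 pitch 90.3 y 0.7
```

Emit:
move_arm:
  series: "0 0 -4 0 0.3;0 0 -9 0 0.4;0 0 -14 0 0.6;-6 0 -19 0 1;-12 4 -23 -2.8 1;-15 10 -23 -2.8 1;-15 16 -23 -2.8 1;-15 22 -23 -2.8 1"

```text
time_s: 54.9
position: [0.4403, 0.0557, 0.3034]
tool_rot: [[1.0, 0.002, 0.002], [0.002, -1.0, -0.0], [0.002, 0.0, -1.0]]
ft_force: [1.4, 0.2, -0.4]
grip_width: 0.0855
gripper_force: 0.0
```

Emit:
move_arm:
  series: "0 6 0 0 1;0 6 0 0 1;0 6 0 0 1"

```text
time_s: 55.28
position: [0.4414, -0.0029, 0.3027]
tool_rot: [[1.0, 0.0, -0.0], [0.0, -1.0, 0.0], [-0.0, -0.0, -1.0]]
ft_force: [-0.2, 0.7, -0.6]
grip_width: 0.0854
gripper_force: 0.0
```

```bash
python3 - <<'E'
from h import *
p=pose(); mods('wrist')
c=np.array([.4213,-.1428]); a=np.radians(-17.5)
g=c-.034*np.array([np.cos(a),np.sin(a)]); legs(p,[(*g,.002,-17.5)])
E
```

```text
t 55.27 pose [ 0.4414 -0.0029  0.3027  0.0043] w 0.0854 gf 0.0 F [-0.2  0.7 -0.6]
mod 0.97 4221 [0.6094 0.2768] yaw 65.4 iou 0.725
mod 0.74 3434 [ 0.4204 -0.143 ] yaw 162.0 iou 0.952
mod 0.63 2867 [0.6004 0.0668] yaw 60.0 iou 0.605
[ 3.88873624e-01 -1.32576003e-01  2.00000000e-03 -1.75000000e+01] -> -5.26 12.96 30.07 17.5 rows 6
```

Emit:
move_arm:
  series: "-5.3 13 6 17.7 1;-5.3 13 12 17.7 1;-5.3 13 18 17.7 1;-5.3 13 24 17.7 1;-5.3 13 28.5 17.7 1;-5.3 13 30.1 17.7 1;-5.3 13 30.1 17.7 1;-5.3 13 30.1 17.7 0.1"
  force: 20

```text
time_s: 56.38
position: [0.3896, -0.133, 0.0031]
tool_rot: [[0.953, -0.302, 0.002], [-0.302, -0.953, -0.001], [0.002, 0.001, -1.0]]
ft_force: [0.0, -0.5, 0.3]
grip_width: 0.0697
gripper_force: 0.0
```

Emit:
move_arm:
  series: "0 0 0 0 0.1;0 0 0 0 0.1;0 0 0 0 0.1;0 0 -5 0 0.1;0 0 -10 0 0.1;0 0 -10 0 0.1;0 0 -10 0 0.1"

```text
time_s: 57.25
position: [0.3883, -0.1328, 0.1018]
tool_rot: [[0.953, -0.303, 0.0], [-0.303, -0.953, -0.0], [0.0, 0.0, -1.0]]
ft_force: [0.0, -0.1, -1.8]
grip_width: 0.0495
gripper_force: 23.1
```

```bash
python3 - <<'E'
from h import *
p=pose(); held(th0=0); legs(p,[(.545,.156,.105,-2.8)])
E
```

```text
t 57.25 pose [  0.3883  -0.1328   0.1018 -17.6519] w 0.0495 gf 23.1 F [ 0.  -0.1 -1.8]
held iou 0.992 x 32.2 up 5.5 pitch 1.3 y -0.0
[ 0.545  0.156  0.105 -2.8  ] -> 6.18 -32.28 -0.32 -14.9 rows 6
```

Emit:
move_arm:
  series: "0 -4 -2 0 0.1;6.2 -32.3 -2 -15 0.1;6.2 -32.3 -2 -15 0.1;6.2 -32.3 -2 -15 0.1;6.2 -32.3 -2 -15 0.1;6.2 -32.3 -2 -15 0.1;6.2 -32.3 -2 -15 0.1;6.2 -32.3 1 -15 0.1"

```text
time_s: 58.35
position: [0.5462, 0.1557, 0.0916]
tool_rot: [[0.999, -0.046, 0.002], [-0.046, -0.999, -0.0], [0.002, 0.0, -1.0]]
ft_force: [0.1, -0.0, -2.4]
grip_width: 0.0493
gripper_force: 23.2
```

Emit:
move_arm:
  series: "0 0 0 0 0.15;0 0 0 0 0.16;0 0 0 0 0.163;0 0 0 0 0.166;0 0 0 0 0.167;0 0 0 0 0.168;0 0 0 0 0.168;0 0 0 0 0.169"

```text
time_s: 59.35
position: [0.5458, 0.1557, 0.0917]
tool_rot: [[0.999, -0.047, 0.0], [-0.047, -0.999, 0.0], [0.0, -0.0, -1.0]]
ft_force: [-0.0, 0.1, -0.9]
grip_width: 0.0498
gripper_force: 3.2
```

Emit:
move_arm:
  series: "0 0 0 0 0.169;0 0 0 0 0.169"

```text
time_s: 59.6
position: [0.5456, 0.1557, 0.0916]
tool_rot: [[0.999, -0.047, -0.0], [-0.047, -0.999, 0.0], [-0.0, 0.0, -1.0]]
ft_force: [-0.1, 0.4, -2.1]
grip_width: 0.0501
gripper_force: 2.4
```

```bash
python3 - <<'E'
from h import *
p=pose(); held(th0=60)
E
```

```text
t 59.6 pose [ 0.5456  0.1557  0.0916 -2.6685] w 0.0501 gf 2.4 F [-0.1  0.4 -2.1]
held iou 0.986 x -9.4 up -31.3 pitch 93.2 y -0.2
```

Emit:
move_arm:
  series: "0 0 0 0 0.16;0 0 0 0 0.15;0 0 0 0 0.15;3 0 -0.3 0 0.15;5.8 0 -0.3 0 0.15;5.8 0 0.5 0 0.15;5.8 0 1 0 0.15;5.8 0 1 0 0.15"

```text
time_s: 60.7
position: [0.6026, 0.1532, 0.0812]
tool_rot: [[0.999, -0.046, -0.002], [-0.046, -0.999, -0.0], [-0.002, 0.0, -1.0]]
ft_force: [0.3, 0.1, -1.5]
grip_width: 0.0494
gripper_force: 19.0
```

```bash
python3 - <<'E'
from h import *
p=pose(); held(th0=80)
E
```

```text
t 60.7 pose [ 0.6026  0.1532  0.0812 -2.6529] w 0.0494 gf 19.0 F [ 0.3  0.1 -1.5]
held iou 0.982 x -9.1 up -30.6 pitch 92.3 y -0.1
```

Centre at z≈0.0506, about touching. Ease down 1 mm and release, then look over everything.

Emit:
move_arm:
  series: "0 0 0.1 0 0.16;0 0 0.1 0 0.166;0 0 0.1 0 0.17;0 0 0.1 0 0.2;0 0 0.1 0 0.3;0 0 -4 0 0.3;0 0 -9 0 0.4;0 0 -14 0 0.6"

```text
time_s: 61.8
position: [0.6035, 0.153, 0.2234]
tool_rot: [[0.999, -0.047, 0.0], [-0.047, -0.999, 0.0], [0.0, -0.0, -1.0]]
ft_force: [0.9, -0.2, -0.9]
grip_width: 0.0682
gripper_force: 0.0
```

Emit:
move_arm:
  series: "-6 5 -5 0 1;-12 11 -11 -2.8 1;-15 17 -14 -2.8 1;-15 17 -14 -2.8 1;-15 17 -14 -2.8 1;-15 17 -14 -2.8 1;-15 17 -14 -2.8 1"

```text
time_s: 62.68
position: [0.4463, -0.0091, 0.3606]
tool_rot: [[1.0, 0.003, -0.002], [0.003, -1.0, 0.001], [-0.002, -0.001, -1.0]]
ft_force: [0.3, 0.1, -0.2]
grip_width: 0.0854
gripper_force: 0.0
```

```bash
python3 - <<'E'
from h import *
p=pose(); im=snap('wrist')
for n in ['start_top','mod_a','driver_grip','driver_tip','wrench','wrench_tip','coil_a','coil_a_mark','reader']: print(n,[(np.round(d['point'],3).tolist(),round(d['score'],2)) for d in spotter.mark_of(n,'wrist')][:4])
t=snap('side'); 
a=cv2.resize(t['pixels'][190:370,260:480],(733,600)); b=cv2.resize(im['pixels'][:300],(640,300))
cv2.imwrite('pics/all.png',np.vstack([cv2.resize(a,(640,290)) if 0 else cv2.resize(t['pixels'][190:340,260:560],(600,300)),cv2.resize(b,(600,281))]))
E
```

```text
t 62.67 pose [ 0.4463 -0.0091  0.3606  0.1808] w 0.0854 gf 0.0 F [ 0.3  0.1 -0.2]
start_top [([0.609, -0.303, 0.034], 0.57), ([0.578, 0.064, 0.05], 0.44)]
mod_a [([0.586, 0.153, 0.052], 0.79), ([0.575, 0.061, 0.048], 0.76), ([0.587, 0.245, 0.05], 0.64)]
driver_grip [([0.646, -0.123, 0.037], 0.54)]
driver_tip []
wrench [([0.169, -0.342, 0.0], 0.84)]
wrench_tip [([0.647, -0.121, 0.037], 0.69), ([0.206, -0.274, 0.004], 0.59)]
coil_a [([0.62, -0.124, 0.007], 0.81), ([0.624, -0.209, 0.006], 0.68), ([0.296, -0.172, 0.001], 0.63)]
coil_a_mark [([0.644, -0.214, 0.036], 0.73), ([0.323, -0.16, 0.036], 0.62)]
reader [([0.658, 0.156, -0.002], 0.54)]
```

View pics/all.png

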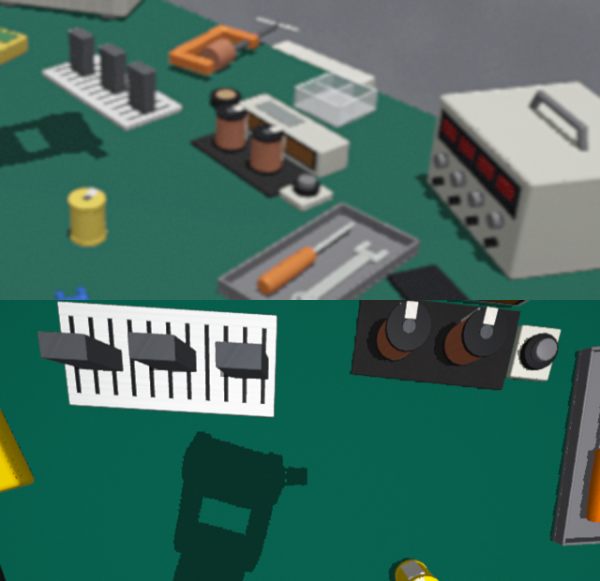

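Emit:
move_arm:
  series: "16.5 29.4 20 0 -1;16.5 29.4 20 0 -1;16.5 29.4 20 0 -1;16.5 29.4 20 0 -1;16.5 29.4 20 0 -1;16.5 29.4 20 0 -1;16.5 29.4 26 0 -1;16.5 29.4 30 0 -1"

```text
time_s: 64.22
position: [0.6112, -0.3043, 0.0585]
tool_rot: [[1.0, 0.001, -0.002], [0.001, -1.0, 0.001], [-0.002, -0.001, -1.0]]
ft_force: [0.3, 0.5, -0.1]
grip_width: 0.0003
gripper_force: 0.0
```

Emit:
move_arm:
  series: "0 0 0 0 -1;0 0 0 0 -1"

```text
time_s: 64.47
position: [0.6125, -0.3039, 0.0642]
tool_rot: [[1.0, 0.003, 0.003], [0.003, -1.0, -0.002], [0.003, 0.002, -1.0]]
ft_force: [0.2, 0.1, 0.6]
grip_width: -0.0001
gripper_force: 0.0
```

```bash
python3 - <<'E'
from h import *
p=pose(); im=snap('wrist'); print([(np.round(d['point'],3).tolist(),round(d['score'],2)) for d in spotter.mark_of('start_top','wrist')][:3])
im=snap('side');print([(np.round(d['point'],3).tolist(),round(d['score'],2)) for d in spotter.mark_of('start_top','side')][:3])
E
```

```text
t 64.47 pose [ 0.6125 -0.3039  0.0642  0.1474] w -0.0001 gf 0.0 F [0.2 0.1 0.6]
[([0.604, -0.307, 0.032], 0.74), ([0.642, -0.214, 0.039], 0.4)]
[([0.61, -0.301, 0.036], 0.57)]
```

Emit:
move_arm:
  series: "0 0 1.5 0 -1;0 0 2.5 0 -1;0 0 3 0 -1;0 0 3.2 0 -1;0 0 3.4 0 -1;0 0 3.5 0 -1;0 0 3.5 0 -1"

```text
time_s: 65.55
position: [0.6115, -0.3034, 0.028]
tool_rot: [[1.0, 0.002, 0.0], [0.002, -1.0, -0.0], [0.0, 0.0, -1.0]]
ft_force: [-5.2, 3.1, 10.0]
grip_width: 0.0
gripper_force: 5.1
```

Emit:
move_arm:
  series: "0 0 0.2 0 -1;0 0 0.3 0 -1;0 0 0.3 0 -1"

```text
time_s: 65.92
position: [0.6117, -0.3034, 0.0277]
tool_rot: [[1.0, 0.003, 0.001], [0.003, -1.0, -0.002], [0.001, 0.002, -1.0]]
ft_force: [-11.3, 7.7, 26.6]
grip_width: -0.0001
gripper_force: 13.5
```

Hard stop reached (26 N, no further travel). Retract and check the final state.

Emit:
move_arm:
  series: "0 0 -3 0 -1;0 0 -9 0 -1;0 0 -15 0 -1;-6 -6 -20 0 -1;-11 -12 -24 0 -1;-14 -18 -27 0 -1;-14 -24 -30 0 -1;-14 -24 -30 0 -1"

```text
time_s: 66.92
position: [0.4726, -0.0697, 0.3209]
tool_rot: [[1.0, 0.002, 0.002], [0.002, -1.0, -0.0], [0.002, 0.0, -1.0]]
ft_force: [0.2, 0.3, 0.6]
grip_width: -0.0001
gripper_force: 0.0
```

```bash
python3 - <<'E'
from h import *
p=pose(); im=snap('wrist')
for n in ['mod_a','coil_a','coil_a_mark']: print(n,[(np.round(d['point'],3).tolist(),round(d['score'],2)) for d in spotter.mark_of(n,'wrist')][:4])
t=snap('top')
for n in ['driver_grip','driver_tip','wrench','wrench_tip','start_top','tape','mug','meter','mod_a']: print(n,[(np.round(d['point'],3).tolist(),round(d['score'],2)) for d in spotter.mark_of(n,'top')][:3])
E
```

```text
t 66.92 pose [ 0.4726 -0.0697  0.3209  0.0935] w -0.0001 gf 0.0 F [0.2 0.3 0.6]
mod_a [([0.586, 0.153, 0.052], 0.83), ([0.584, 0.245, 0.047], 0.66), ([0.579, 0.061, 0.049], 0.63)]
coil_a [([0.621, -0.122, 0.007], 0.92), ([0.302, -0.168, 0.003], 0.73), ([0.622, -0.207, 0.006], 0.72)]
coil_a_mark [([0.324, -0.162, 0.037], 0.81), ([0.643, -0.214, 0.036], 0.75)]
driver_grip [([0.45, -0.422, 0.02], 0.8), ([0.572, -0.457, 0.008], 0.65)]
driver_tip [([0.592, -0.404, 0.016], 0.8)]
wrench [([0.494, -0.468, 0.002], 0.92), ([0.173, -0.345, -0.0], 0.87)]
wrench_tip [([0.198, -0.27, -0.002], 0.87), ([0.571, -0.456, 0.004], 0.79)]
start_top [([0.544, -0.58, 0.0], 0.67), ([0.61, -0.305, 0.036], 0.49)]
tape [([0.726, -0.01, 0.002], 0.73), ([0.543, -0.583, 0.003], 0.24)]
mug [([0.513, 0.532, -0.003], 0.8)]
meter [([0.506, 0.425, -0.0], 0.61)]
mod_a [([0.59, 0.247, 0.054], 0.79), ([0.578, 0.063, 0.052], 0.73), ([0.589, 0.156, 0.048], 0.5)]
```

All in place.

```bash
python3 -c "
from h import *
print(order.close_job())"
```

```text
the job is handed in; nothing more can be done
None
```

The job is handed in (the hand-in returned no verdict). My last camera check showed all three modules upright on the deck, both coils on the pad with labels to the window, and the screwdriver and wrench in the tray. The start button was pressed to its stop and released, and the tape, mug and meter were where they started; I did not re-check the phone.

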